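Release the ratchet pawl of a weld positioner and lower the work

ROBOT

A 6-joint arm with a two-finger parallel gripper is mounted at the origin on the work surface. World frame = base frame: x ahead of the robot, y to its left, z up, the work surface at z = 0. Lengths are in m, angles in rad, forces in N, time in s.
With the tool pointing down it reaches from about 0.225 to 0.875 m from the base axis. Payload 3.4 kg.
Tool frame: the origin (TCP) lies at the very end of the fingers, on their centre line; the grasp point (between the pads) lies 19 mm behind it; z points along the fingers, y is the line along which they close (so a half turn about z gives the same grasp; the last joint's range is limited). The gripper opens to 85 mm and grips with 20 to 120 N. Pads are 22 mm wide; open, the fingers measure 114 mm over their backs; the gripper's body (76 mm by 85 mm) begins 54 mm behind the grasp point. The pads swing forward as they close: fully open they stand 13 mm farther back than shut.
Start: joints at [0.989, 0.276, 1.505, -0, 1.361, -0.121], TCP at [0.256, 0.515, 0.199] pointing down, gripper open.
Joint ranges: [-2.89, 2.89], [-0.75, 2.08], [0.22, 2.7], [-1.18, 4.32], [0.11, 2.71], [-2.7, 2.7]. Speed limits (rad/s): [2.57, 2.57, 3.14, 3.14, 3.14, 3.14].

INTERFACE

Orientations are given as a unit quaternion [w, x, y, z].
In Python, from rig import get_state, optics, sign_off gives the robot as it stands.
- The arm moves only by the tool send_rows, never from a script. Its argument "increments" is a list of rows, each an object with "gripper": the gripper's target within -1 to 1 (shut at 1, half-way at 0, fully open at -1); "linear": the shift along the world's x, y, z in m, a list of three; "delta_rot": the turn, a rotation vector about the world's x, y, z in rad, a list of three. In form: [{"gripper": gripper, "linear": [dx, dy, dz], "delta_rot": [rx, ry, rz]}, ...]. A call has 1 to 8 rows; each row is the pose to reach, as a shift and turn from the pose commanded when the call began; what a row does not reach only later rows make up. A row lasts 1/10 s, in which the tool goes at most 50 mm and 8.59 degrees, less where a joint would pass 70% of its speed; a pose out of reach is approached as far as the arm can. A call with a gripper value outside its range is refused whole. The fingers move at their own pace and stop on an object; "newtons" is the grip in N (left out, the last holds). Time passes only in rows, so rows that repeat a pose let the fingers close. It gives the time, the measured TCP pose, the force, the opening and the grip force at its end, in the units of the state.
- get_state(): the state, without advancing time (a new reading comes with each control period).
- optics.get_image(name): name is "scene" or "top"; returns a dict with "pixels" (480x640x3 uint8, blue, green, red), "K" (3x3 intrinsics, pixels), "rvec" (rotation vector, rad) and "tvec" (3), from world to camera coordinates, as OpenCV has them. Camera axes: x right, y down, z forward; pixel columns grow to the right and rows downward; lengths in m; the calibration is good to about 2 mm. A picture is of the moment at which its call begins. There is no depth.
- sign_off(): hands the job in; it is judged then, once.
The state is a dict: "clock": time; "qpos": joint angles; "qd": joint speeds; "effort": joint torques, N m; "position": TCP position; "ee_rot": TCP orientation; "contact_force": force on the tool from outside, world axes, zero at the start; "moment": the same for the moment, N m; "width": finger opening in m; "gripper_force": force on a finger pad.
Only numpy, scipy, OpenCV 4.12 (cv2) and the standard library are available. Lean on these libraries where they do the work, as an engineer would, in place of code of your own. Each camera call takes 0.05 s, during which the arm holds its last target. There are 200 camera calls.

TASK

The manifold's cradle is held up on the weld positioner's ratchet; bring it down flat. Ease the cradle up by its handle to take its weight off the pawl, then throw the pawl right back with the release bar, without forcing it or putting your fingers on it. Lower the cradle gently until it sits fully down on its stops, the pawl left thrown back, and lay the bar back on its rubber mat without dropping it or disturbing anything else on the bench.

Things in the scene. Friction and masses are not known exactly. Their poses are not given: they have to be found in the camera images.
- trunnion (a point): Middle of the trunnion axis of the tilting weld positioner, a steel stand bolted to the bench; 85 mm above the bench. Axes are the stand's (turned about z only): x to its far side, y to the left along the axis, z up. The sole plate reaches from 228 mm in front of this point (-x) to 50 mm behind it, 108 mm to the left and 180 mm to the right.
- cradle_handle (a point): Middle of the cradle's handle: a round steel bar, 16 mm diameter, 150 mm long, level, parallel to the trunnion axis and 225 mm from it, 60 mm clear of the face plate's edge; 12 mm arms join it to the plate 65 mm either side of the middle. Grip it from above; it turns between the fingers as the cradle swings. 8 to 15 N raises the cradle here, 1 to 6 N lowers it.
- cradle (a joint): Tilt (rad) of the cradle: face plate with a bolted-on exhaust manifold, 1.3 to 1.8 kg. 0: level, plate down on two rigid rubber-capped stops; grows to 1.15 as the handle rises (handle 225 cos a in front of the axis, 225 sin a above it). Starts at 0.62 to 0.66, locked on the pawl, which bars all lowering. A drag brake holds it wherever it is left; it can always be raised.
- ratchet_wheel (a point): Middle of the ratchet wheel, 120 mm diameter, 12 mm thick, upright on the trunnion axis, 130 mm right of its middle; it turns with the cradle, but this point's axes are the stand's. Its teeth are undercut: while one bears on the pawl (tilt 0.62 to 0.69) the pawl is locked. With the cradle raised to a tilt of 0.72 or more it is loose, its nose riding up to 10 mm above its lowest place.
- pawl_pivot (a point): Pivot pin of the pawl, held between two side plates: 115 mm in front of the wheel's middle and 51 mm above it, in the wheel's plane; the stand's axes. The left plate (14 to 22 mm to +y) reaches 30 mm to -x, 22 mm to +x, 22 mm up. The right plate (30 to 36 mm to -y) has an ear 18 mm to either side and 12 mm up; from there to +x its level top edge is 14 mm below this point.
- pawl (a joint): Angle (rad) of the pawl, a steel finger 14 mm wide (y), 13 mm thick, reaching 89 mm from the pivot. 0: level, pointing to +x, nose in the wheel; grows as the nose swings up and back over the pivot. Let go below 1.6 it falls back in; beyond that it falls to its back stop at 2.15 and stays. 0.15 kg: 2 N lifts it when loose, over 40 N would be needed when locked.
- pawl_nose (a point): Tip of the pawl's nose, 88 mm from the pivot. A 12 mm bar fits under the pawl 25 to 48 mm from its pivot, passed from the right over the right plate's edge. That edge is too high for a level bar: its tip must dip 25 to 45 degrees. The tip may go 40 mm past the pawl's mid-plane.
- bar_mid (a point): Middle of the release bar, 200 mm long, 0.2 kg: a round steel rod, 12 mm diameter, from here 100 mm to +x (tip slightly tapered), and a black square handle, 18 by 18 mm, from here 100 mm to -x. x points along the bar to its tip. Centre of gravity 8 mm from here in the handle. It lies on the mat, its middle 13 mm above the bench.
- mat: Black rubber mat, 120 mm (x) by 235 mm (y), 4 mm thick, flat on the bench and fixed; origin at the middle of its underside. The bar lies on it, roughly along its y, tip to +y. It may be left or right of the stand.
- parts_tray: Steel tray of pipe slices, 120 by 225 mm and 45 mm high, fixed; origin under its middle. Bystander, on the other side of the stand from the mat.
- tube_offcut: Bystander: upright piece of tube, 48 mm diameter, 90 mm high; origin under it.
- elbow_part: Bystander: quarter bend of 42 mm tube lying flat, some 100 by 100 mm, 43 mm high.
- magnet_square: Bystander: arrow-shaped welding magnet standing on edge, 100 mm long, 62 mm high.
- f_clamp: Bystander: F-clamp lying flat, 240 mm long, 25 mm high.
- chip_hammer: Bystander: hammer lying flat, 260 mm long.
- wire_brush: Bystander: wire brush lying flat, 200 mm long.
- flux_jar: Bystander: closed jar, 68 mm diameter, 85 mm high.
Not all that is in view belongs to the job. Of the things that look like the part that bears bar_mid, take the one that is nearest to the robot's base at the start.

How it is judged:
By the outcome, as a careful person would: the job done as asked, in the order asked, and still so for the second after the job is handed in, with the robot touching nothing.
It also fails if it takes over 72 s, if anything falls off the work surface, if the arm or the gripper's body presses on something with over 40 N, if the wrist force passes 120 N, or if a joint passes its speed limit or range.

## Working session

There is one attempt and no reset: what is moved stays moved. The work goes in short steps, Python scripts to look and compute and a tool call to move; the robot and the scene stay as the last step left them, time stands still between calls to the robot, and variables do not carry over. Pictures are saved under pics/ and viewed, at most 10 in all, crops included, and the job is handed in when it is done.

Besides the shell and the picture viewer there is one more tool, called after "Request:" as name([rows], argument=value, ...), one row to a line, values as JSON. send_rows: Moves the arm, as the interface text tells. Its arguments: {"type":"object","properties":{"increments":{"type":"array"},"newtons":{"type":"number"}},"required":["increments"]}

```bash
ls; mkdir -p pics; cat > h.py <<'E'
import numpy as np, cv2
from rig import get_state, optics, sign_off
def cam(n):
    d=optics.get_image(n); d['R']=cv2.Rodrigues(np.array(d['rvec'],float))[0]; d['t']=np.array(d['tvec'],float).ravel(); d['K']=np.array(d['K'],float); return d
def ray(d,uv):
    v=d['R'].T@np.linalg.solve(d['K'],[uv[0],uv[1],1.]); return -d['R'].T@d['t'], v/np.linalg.norm(v)
def onz(d,uv,z):
    c,v=ray(d,uv); return c+v*(z-c[2])/v[2]
def proj(d,P):
    return cv2.projectPoints(np.array(P,float).reshape(-1,3),d['R'],d['t'],d['K'],None)[0].reshape(-1,2) if 0 else (lambda q:(q[:,:2]/q[:,2:]))((np.array(P,float).reshape(-1,3)@d['R'].T+d['t'])@d['K'].T)
def tri(d1,a,d2,b):
    c1,v1=ray(d1,a);c2,v2=ray(d2,b)
    s=np.linalg.lstsq(np.c_[v1,-v2],c2-c1,rcond=None)[0]
    p,q=c1+s[0]*v1,c2+s[1]*v2
    return (p+q)/2,np.linalg.norm(p-q)
E
python3 - <<'E'
from h import *
for n in('scene','top'):
    d=cam(n); cv2.imwrite(f'pics/{n}0.png',d['pixels']); print(n,-d['R'].T@d['t'],d['K'][0,0],d['R'][2])
print(get_state())
E
```

```text
pics
scene [1.53213818 0.27971446 1.24643585] 573.3744851531588 [-0.65048574 -0.14779515 -0.74499993]
top [0.40674364 0.05283567 1.52555504] 545.4475944992604 [ 0.08218073 -0.00125692 -0.99661665]
{'clock': 0.1, 'qpos': array([ 9.88974330e-01,  2.76541320e-01,  1.50599360e+00,  8.95720462e-06,
        1.36067913e+00, -1.21004579e-01]), 'qd': array([-5.05457453e-04, -6.50058359e-04, -2.89319213e-03, -9.57160947e-04,
       -7.91399489e-04, -7.67812760e-05]), 'effort': array([ 2.58665161e-03, -4.17699015e+01, -2.46405101e+01,  2.26844736e-05,
        5.73290090e-03,  1.26006930e-05]), 'position': array([0.25541455, 0.51459255, 0.19802594]), 'ee_rot': array([-2.83174585e-04,  2.28376288e-01,  9.73572603e-01, -7.59647287e-04]), 'contact_force': array([-0.38020218, -0.36337078, -0.73192559]), 'moment': array([ 0.00855581,  0.01726629, -0.0622993 ]), 'gripper_force': 0.0, 'width': 0.08580724300995944}
```

View pics/scene0.png

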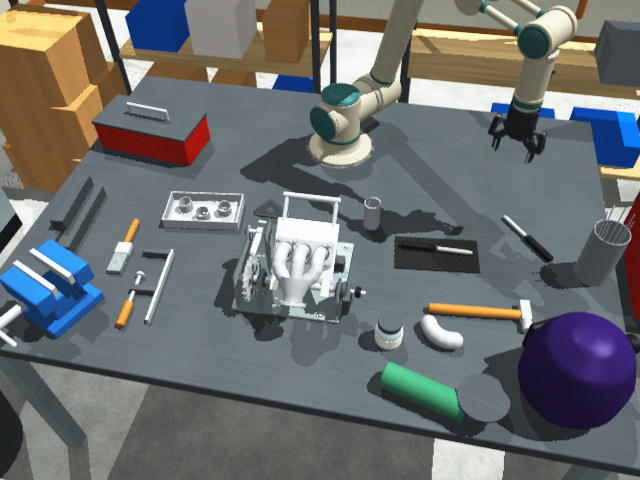

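View pics/top0.png

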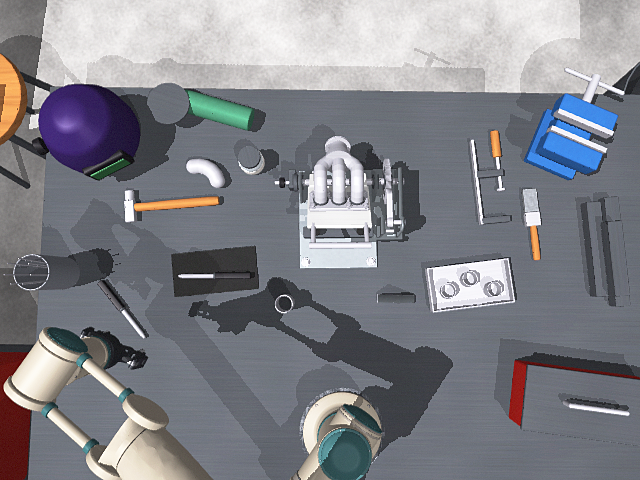

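The top view shows the mat at (215,271) with the bar on it: handle to the right, tip at (178,275). The stand is at (345,205), with the ratchet on its right, and the decoy bar is at (122,307). I'll zoom in on the stand.

```bash
python3 - <<'E'
from h import *
a=cv2.imread('pics/top0.png')[130:275,285:420]; b=cv2.imread('pics/scene0.png')[185:330,228:363]
o=np.hstack([cv2.resize(x,None,fx=2.95,fy=2.95,interpolation=cv2.INTER_CUBIC) for x in(a,b)])
c=cv2.imread('pics/top0.png')[240:300,165:265]; c=cv2.resize(c,None,fx=2.8,fy=2.8,interpolation=cv2.INTER_CUBIC)
p=np.zeros((172,o.shape[1],3),np.uint8); p[:168,:280]=c[:168]
o=np.vstack([o,p]);print(o.shape); cv2.imwrite('pics/z1.png',o)
d=cam('top')
for z,uv in((0.013,(215,273)),(0.004,(172,256)),(0.004,(258,247)),(0.004,(174,296)),(0.004,(258,287)),(0,(300,268)),(0,(377,268))): print(uv,onz(d,uv,z))
E
```

```text
(600, 796, 3)
(215, 273) [0.42374921 0.35524099 0.013     ]
(172, 256) [0.46957089 0.47828691 0.004     ]
(258, 247) [0.49786222 0.23913993 0.004     ]
(174, 296) [0.35877481 0.46873934 0.004     ]
(258, 287) [0.38663444 0.23655946 0.004     ]
(300, 268) [0.44091999 0.12102961 0.        ]
(377, 268) [ 0.443733   -0.09401591  0.        ]
```

View pics/z1.png

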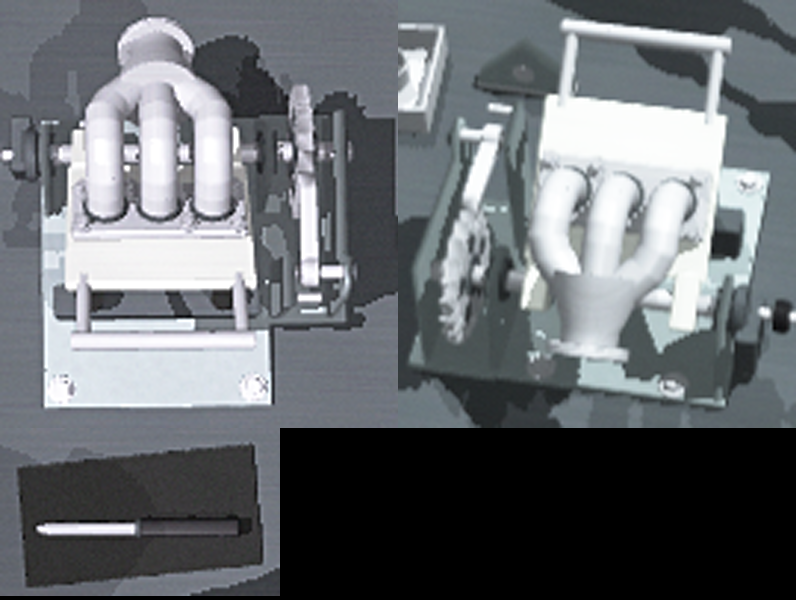

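The crops show the handle bar ends in the top view at about (309.4,245.6) and (371.4,245.6), and in the scene view at (340.5,200.3) and (283.6,193.5). The pawl pivot boss is near (390,222) in the top view. The bar has its rod to the left (+y) and its handle to the right.

```bash
cat > m.py <<'E'
from h import *
T=lambda x,y:(285+x/2.95,130+y/2.95); S=lambda x,y:(228+(x-398)/2.95,185+y/2.95)
E
python3 - <<'E'
from m import *
t=cam('top');s=cam('scene')
L,e1=tri(t,T(72,341),s,S(730,45)); R,e2=tri(t,T(255,341),s,S(562,25))
print('handle',L,R,e1,e2,np.linalg.norm(L-R))
# trunnion left end knob tip, wheel hub ends
print('axle left',tri(t,T(6,156),s,S(793,317)))
print('bolts z8mm',[onz(t,T(*p),0.01).round(4) for p in((61,386),(254,386))],[onz(s,S(*p),0.01).round(4) for p in((748,184),(672,386),(540,366))])
print('corners',[onz(t,T(*p),0.005).round(4) for p in((44,408),(272,405),(355,325))],[onz(s,S(*p),0.005).round(4) for p in((770,172),(725,406),(411,363))])
# bar: bright rod / dark handle
m=t['pixels'];
rod=(cv2.inRange(m,(130,130,130),(255,255,255)));mask=np.zeros_like(rod);mask[262:290,172:262]=255;rod&=mask
ys,xs=np.nonzero(rod);print('rod px',xs.min(),xs.max(),np.polyfit(xs,ys,1))
g=m[262:290,172:262].max(2).astype(int)
print(g[6:18,::3])
E
```

```text
handle [0.48985362 0.09021831 0.21918535] [ 0.49197343 -0.05936423  0.218866  ] 0.0013184328479456217 9.699499670584026e-05 0.14959790179568816
axle left (array([0.66536167, 0.16765821, 0.07569239]), np.float64(0.02289896136555294))
bolts z8mm [array([0.4607, 0.1052, 0.01  ]), array([ 0.4631, -0.0766,  0.01  ])] [array([0.4642, 0.105 , 0.01  ]), array([0.7089, 0.081 , 0.01  ]), array([ 0.7104, -0.0386,  0.01  ])]
corners [array([0.44 , 0.121, 0.005]), array([ 0.4456, -0.0941,  0.005 ]), array([ 0.5224, -0.1724,  0.005 ])] [array([0.4405, 0.1227, 0.005 ]), array([0.7173, 0.1299, 0.005 ]), array([ 0.726 , -0.1542,  0.005 ])]
rod px 178 259 [2.19217023e-02 2.71254487e+02]
[[ 64  49  52  51  53  57  52  54  53  47  54  47  52  55  52  52  53  58
   62  61  60  58  60  59  55  58  60  54  60 129]
 [ 63  49  49  54  58  56  52  51  49  52  51  52  53  53  54  56  51  58
   61  61  59  62  62  63  55  46  59  59  65 129]
 [ 79  45  55  45  52  52  52  54  52  52  50  53  53  51  51  55  52  52
   54  53  55  58  50  55  52  53  59  58  66 131]
 [ 81  49  49  49  53  57  49  49  50  49  50  
[... 378 characters left out ...]
200 203  96  71  62  75
   74  71  71  70  70  72  66  70  22  34  60 135]
 [102  54 213 240 239 239 240 254 255 255 255 254 255 255 114  76  74  78
   81  79  83  79  77  78  75  77  30  30  63 136]
 [ 87  55 161 255 252 252 252 252 251 248 249 247 245 247 113  85  86  87
   90  88  87  86  90  86  87  81  28  32  61 139]
 [117  55  64 188 234 230 232 231 229 234 232 229 228 227 105 104  98  96
  108 103 102 102  99  95  89  91  20  33  60 139]
 [122  53  42  61  81  79  80  79  80  80  81  79  79  80  96  47  46  41
   49  45  49  49  47  43  64  46  34  60  56 142]
 [121  53  52  41  42  43  40  40  39  40  35  42  33  43  53  49  59  59
   59  56  56  57  61  58  59  57  57  57  58 137]]
```

```bash
cat >> m.py <<'E'
yaw=0.02; xs_=np.array([np.cos(yaw),np.sin(yaw),0]); ys_=np.array([-np.sin(yaw),np.cos(yaw),0]); zs_=np.array([0,0,1.])
TR=np.array([.671,.019,.085]); 
def st(p,o=TR): return o+p[0]*xs_+p[1]*ys_+p[2]*zs_
PV=st((-.115,-.130,.051))
E
python3 - <<'E'
from m import *
t=cam('top');s=cam('scene')
for n,d,b in(('top',t,(180,210,268,284)),('scene',s,(430,480,240,262))):
    g=d['pixels'].min(2).astype(float); u0,u1,v0,v1=b
    w=np.clip(g[v0:v1,u0:u1]-100,0,None); vv,uu=np.mgrid[v0:v1,u0:u1]
    cols=np.nonzero(w.sum(0)>100)[0]; c=(w*vv).sum(0)[cols]/w.sum(0)[cols]; pf=np.polyfit(cols+u0,c,1)
    print(n,cols.min()+u0,cols.max()+u0,pf,np.polyval(pf,[b[0],b[1]]))
    for u in (cols.min()+u0-.5,cols.max()+u0+.5): print(onz(d,(u,np.polyval(pf,u)),.013).round(4))
P=[TR,st((0,-.13,0)),PV,st((.088,0,0),PV),st((0,.0,.06),st((0,-.13,0)))]
for im,d in(('top',t),('scene',s)):
    print(proj(d,P).round(1))
    x0,y0=(285,130) if im=='top' else (228,185)
    a=cv2.resize(d['pixels'][y0:y0+145,x0:x0+135],None,fx=2.95,fy=2.95,interpolation=cv2.INTER_CUBIC)
    for q in proj(d,P): cv2.circle(a,tuple(int(v) for v in (q-[x0,y0])*2.95),3,(0,0,255),1)
    globals()['A'+im]=a
cv2.imwrite('pics/z2.png',np.hstack([Atop,Ascene]))
E
```

```text
top 180 209 [-3.91212999e-03  2.76369882e+02] [275.66569875 275.54833485]
[0.4151 0.4531 0.013 ]
[0.4165 0.3702 0.013 ]
scene 438 471 [1.3034865e-01 1.9035120e+02] [246.40111923 252.91855173]
[0.4183 0.3592 0.013 ]
[0.417  0.4542 0.013 ]
[[338.2 181.5]
 [386.9 181.2]
 [389.9 222. ]
 [389.3 188. ]
 [389.5 177. ]]
[[299.6 283.1]
 [250.4 276.3]
 [259.8 230.7]
 [251.  255.7]
 [247.7 261.5]]
```

View pics/z2.png

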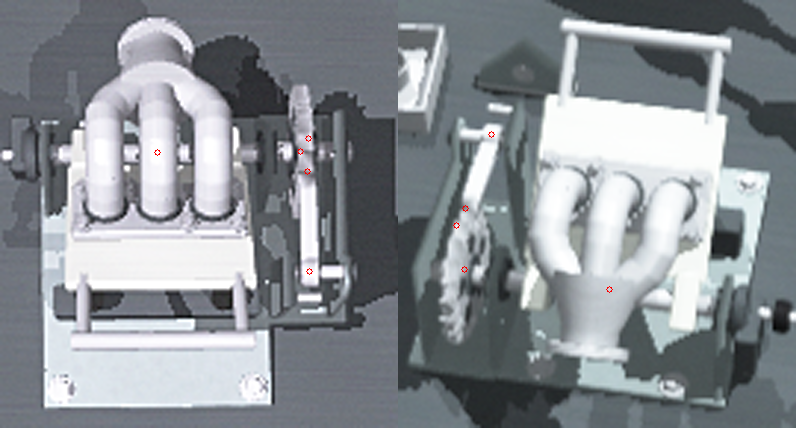

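The projections land on the wheel, pawl and pivot. I get trunnion ≈ (0.671, 0.019), yaw 0.02, tilt 0.638, handle (0.4905, 0.0155, 0.219) and bar mid (0.417, 0.359). Next I'll move over the cradle handle.

Request:
send_rows([
  {"gripper": 0, "linear": [0.01, -0.02, 0.03], "delta_rot": [0, 0, -0.1]},
  {"gripper": 0, "linear": [0.03, -0.06, 0.06], "delta_rot": [0, 0, -0.23]},
  {"gripper": 0, "linear": [0.05, -0.1, 0.08], "delta_rot": [0, 0, -0.36]},
  {"gripper": 0, "linear": [0.07, -0.14, 0.1], "delta_rot": [0, 0, -0.49]},
  {"gripper": 0, "linear": [0.09, -0.18, 0.11], "delta_rot": [0, 0, -0.62]},
  {"gripper": 0, "linear": [0.11, -0.22, 0.12], "delta_rot": [0, 0, -0.75]},
  {"gripper": 0, "linear": [0.13, -0.26, 0.12], "delta_rot": [0, 0, -0.88]},
  {"gripper": 0, "linear": [0.15, -0.3, 0.12], "delta_rot": [0, 0, -1.0]},
], newtons=60)

```text
clock: 1.15
position: [0.4063, 0.2135, 0.3195]
ee_rot: [0.0, 0.669, 0.743, 0.001]
contact_force: [0.4, -0.4, 0.1]
width: 0.0426
gripper_force: 0.0
```

Request:
send_rows([
  {"gripper": 0, "linear": [0.01, -0.04, 0.0], "delta_rot": [0.003, -0.04, -0.01]},
  {"gripper": 0, "linear": [0.024, -0.08, 0.0], "delta_rot": [0.007, -0.11, -0.03]},
  {"gripper": 0, "linear": [0.038, -0.12, 0.0], "delta_rot": [0.012, -0.18, -0.05]},
  {"gripper": 0, "linear": [0.052, -0.16, -0.01], "delta_rot": [0.017, -0.26, -0.07]},
  {"gripper": 0, "linear": [0.063, -0.198, -0.02], "delta_rot": [0.023, -0.35, -0.09]},
  {"gripper": 0, "linear": [0.063, -0.198, -0.03], "delta_rot": [0.023, -0.35, -0.09]},
  {"gripper": 0, "linear": [0.063, -0.198, -0.03], "delta_rot": [0.023, -0.35, -0.09]},
])

```text
clock: 1.85
position: [0.467, 0.0164, 0.2873]
ee_rot: [0.121, 0.691, 0.702, 0.124]
contact_force: [-0.2, -0.0, -0.2]
width: 0.0422
gripper_force: 0.0
```

```bash
python3 - <<'E'
from h import *
from scipy.spatial.transform import Rotation as R
s=get_state();q=s['ee_rot'];print(s['position'],s['qpos'].round(3));print(R.from_quat([q[1],q[2],q[3],q[0]]).as_matrix().round(3))
E
```

```text
[0.46695968 0.0163995  0.28726614] [-0.169 -0.141  1.806  0.071  1.136 -0.204]
[[-0.016  0.94   0.34 ]
 [ 1.     0.015  0.007]
 [ 0.002  0.34  -0.94 ]]
```

Request:
send_rows([
  {"gripper": 0, "linear": [0.007, 0, -0.02], "delta_rot": [0, 0, 0]},
  {"gripper": 0, "linear": [0.014, 0, -0.04], "delta_rot": [0, 0, 0]},
  {"gripper": 0, "linear": [0.021, -0.001, -0.06], "delta_rot": [0, 0, 0]},
  {"gripper": 0, "linear": [0.028, -0.001, -0.077], "delta_rot": [0, 0, 0]},
  {"gripper": 0, "linear": [0.03, -0.001, -0.086], "delta_rot": [0, 0, 0]},
  {"gripper": 0, "linear": [0.03, -0.001, -0.086], "delta_rot": [0, 0, 0]},
])

```text
clock: 2.45
position: [0.4985, 0.0176, 0.2018]
ee_rot: [0.121, 0.689, 0.704, 0.124]
contact_force: [0.1, -0.2, -0.2]
width: 0.0426
gripper_force: 0.0
```

```bash
python3 - <<'E'
from m import *
s=get_state();print(s['position'],s['contact_force'])
o=[]
for n,x0,y0 in(('top',285,130),('scene',228,150)):
    d=cam(n);o.append(cv2.resize(d['pixels'][y0:y0+180,x0:x0+135],None,fx=2.95,fy=2.95,interpolation=cv2.INTER_CUBIC))
cv2.imwrite('pics/z3.png',np.hstack(o))
E
```

```text
[0.49849054 0.01757896 0.20178908] [ 0.14422013 -0.18591901 -0.19258547]
```

View pics/z3.png

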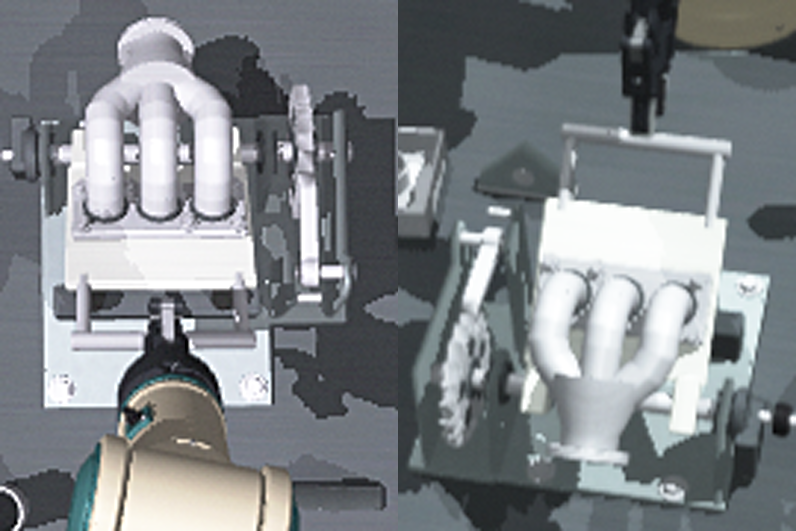

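The fingers straddle the handle near its middle, with the far finger visible inside the handle at (167,320) in the left half. Closing.

Request:
send_rows([
  {"gripper": 1, "linear": [0, 0, 0], "delta_rot": [0, 0, 0]},
  {"gripper": 1, "linear": [0, 0, 0], "delta_rot": [0, 0, 0]},
  {"gripper": 1, "linear": [0, 0, 0], "delta_rot": [0, 0, 0]},
  {"gripper": 1, "linear": [0, 0, 0], "delta_rot": [0, 0, 0]},
  {"gripper": 1, "linear": [0, 0, 0], "delta_rot": [0, 0, 0]},
  {"gripper": 1, "linear": [0, 0, 0], "delta_rot": [0, 0, 0]},
])

```text
clock: 3.15
position: [0.4987, 0.016, 0.2029]
ee_rot: [0.122, 0.69, 0.703, 0.125]
contact_force: [-0.4, -0.4, 0.3]
width: -0.0002
gripper_force: 0.0
```

```bash
python3 - <<'E'
from m import *
o=[]
for n,x0,y0 in(('top',300,200),('scene',270,150)):
    d=cam(n);P=get_state()['position'];print(n,proj(d,[P,[.4909,.0154,.219]]))
    o.append(cv2.resize(d['pixels'][y0:y0+80,x0:x0+80],None,fx=5,fy=5,interpolation=cv2.INTER_CUBIC))
cv2.imwrite('pics/z4.png',np.hstack(o))
E
```

```text
top [[339.92007999 242.84689749]
 [340.31738197 245.62204794]]
scene [[311.5151246  203.43036688]
 [311.7393953  196.84523034]]
```

View pics/z4.png

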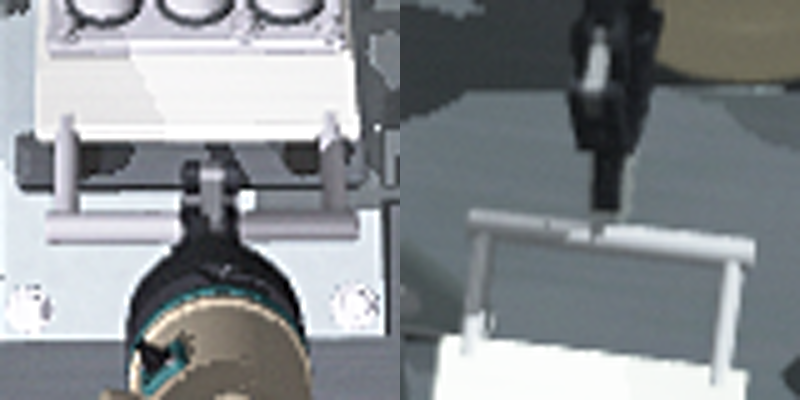

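```bash
python3 - <<'E'
from m import *
s=cam('scene');t=cam('top');P=get_state()['position'];z=np.array([.34,.007,-.94])
for n,d in(('s',s),('t',t)):
  print(n,[tuple(proj(d,P-L*z)[0].round(1)) for L in(0,.019,.04,.054,.073,.1)])
  P0=np.array([.2554,.5146,.198]);y=np.array([.4447,.8957,0])
  print('start',proj(d,[P0,P0+[0,0,.013]+.043*y,P0+[0,0,.013]-.043*y,P0+[0,0,.019]]).round(1))
s0=cv2.imread('pics/scene0.png')[95:175,475:565];t0=cv2.imread('pics/top0.png')[310:390,65:155]
b=s['pixels'][150:230,270:350]
cv2.imwrite('pics/z5.png',np.hstack([cv2.resize(a,None,fx=4.4,fy=4.4,interpolation=cv2.INTER_CUBIC) for a in(s0,t0)]))
E
```

```text
s [(np.float64(311.5), np.float64(203.4)), (np.float64(311.8), np.float64(196.8)), (np.float64(312.1), np.float64(189.3)), (np.float64(312.3), np.float64(184.2)), (np.float64(312.6), np.float64(177.3)), (np.float64(313.0), np.float64(167.3))]
start [[507.6 167.3]
 [523.4 169.9]
 [494.3 157.5]
 [509.2 162. ]]
t [(np.float64(339.9), np.float64(242.9)), (np.float64(340.1), np.float64(245.0)), (np.float64(340.4), np.float64(247.5)), (np.float64(340.6), np.float64(249.2)), (np.float64(340.9), np.float64(251.6)), (np.float64(341.2), np.float64(255.0))]
start [[131.2 341.3]
 [113.4 333.6]
 [145.1 350.3]
 [128.3 342.2]]
```

View pics/z5.png

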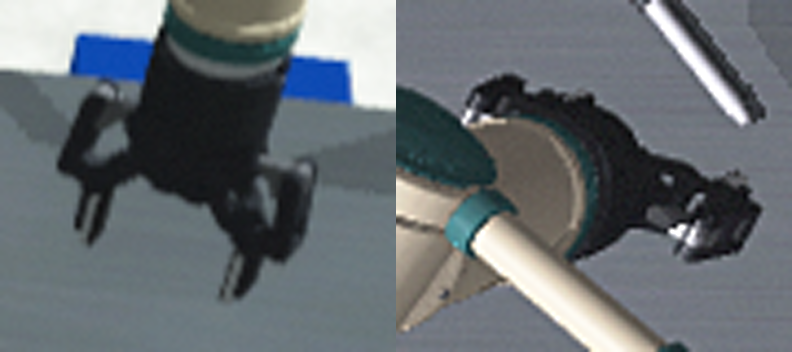

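Width is 0, so the fingers closed above the handle. In the pictures the tips also sit higher than the stated TCP. I'll back off and triangulate the shut tip.

Request:
send_rows([
  {"gripper": 1, "linear": [-0.01, 0, 0.03], "delta_rot": [0, 0, 0]},
  {"gripper": 1, "linear": [-0.022, 0, 0.06], "delta_rot": [0, 0, 0]},
  {"gripper": 1, "linear": [-0.029, 0, 0.08], "delta_rot": [0, 0, 0]},
  {"gripper": 1, "linear": [-0.029, 0, 0.08], "delta_rot": [0, 0, 0]},
  {"gripper": 1, "linear": [-0.029, 0, 0.08], "delta_rot": [0, 0, 0]},
])

```text
clock: 3.85
position: [0.4696, 0.016, 0.2827]
ee_rot: [0.122, 0.69, 0.703, 0.125]
contact_force: [-0.4, -1.3, -0.8]
width: -0.0001
gripper_force: 0.0
```

```bash
python3 - <<'E'
from m import *
s=cam('scene');t=cam('top');st_=get_state();P=st_['position'];print(P)
z=np.array([.34,.007,-.94]);o=[]
for d,x0,y0 in((t,300,205),(s,280,135)):
  print([tuple(proj(d,P-L*z)[0].round(1)) for L in(0,.019,.04,.073)])
  a=cv2.resize(d['pixels'][y0:y0+80,x0:x0+66],None,fx=6,fy=6,interpolation=cv2.INTER_CUBIC)
  for L in(0,.02,.04): q=(proj(d,P-L*z)[0]-[x0,y0]+.5)*6; cv2.circle(a,tuple(int(v) for v in q),3,(0,0,255),1)
  o.append(a)
cv2.imwrite('pics/z6.png',np.hstack(o))
E
```

```text
[0.46906023 0.01617155 0.28125552]
[(np.float64(340.7), np.float64(253.4)), (np.float64(340.9), np.float64(255.9)), (np.float64(341.2), np.float64(258.7)), (np.float64(341.7), np.float64(263.4))]
[(np.float64(313.1), np.float64(173.2)), (np.float64(313.4), np.float64(166.1)), (np.float64(313.7), np.float64(158.2)), (np.float64(314.2), np.float64(145.5))]
```

View pics/z6.png

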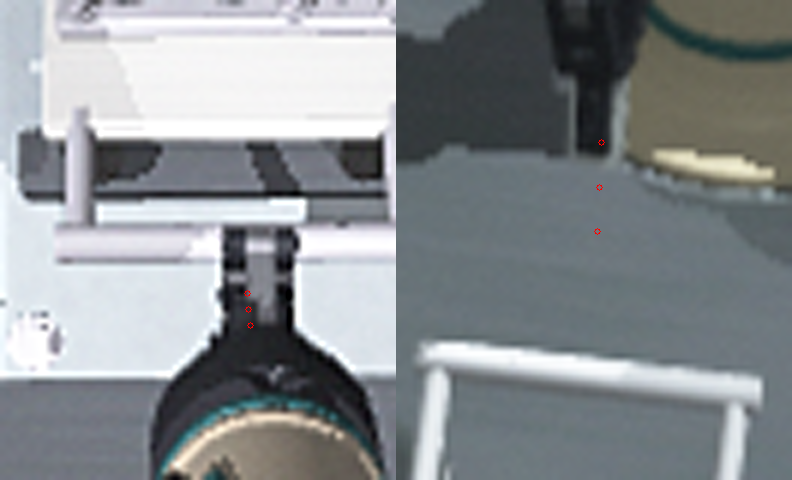

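The shut tip shows at scene (313,161), while the reported TCP projects to (313,173). So the real fingertips sit about 30 mm behind the reported TCP along the tool. I'll go about 27 mm deeper.

Request:
send_rows([
  {"gripper": 0, "linear": [0, 0, 0], "delta_rot": [0, 0, 0]},
  {"gripper": 0, "linear": [0, 0, 0], "delta_rot": [0, 0, 0]},
  {"gripper": 0, "linear": [0, 0, 0], "delta_rot": [0, 0, 0]},
  {"gripper": 0, "linear": [0.008, 0, -0.022], "delta_rot": [0, 0, 0]},
  {"gripper": 0, "linear": [0.016, 0, -0.044], "delta_rot": [0, 0, 0]},
  {"gripper": 0, "linear": [0.024, 0, -0.066], "delta_rot": [0, 0, 0]},
  {"gripper": 0, "linear": [0.028, 0, -0.08], "delta_rot": [0, 0, 0]},
  {"gripper": 0, "linear": [0.031, 0, -0.088], "delta_rot": [0, 0, 0]},
])

```text
clock: 4.75
position: [0.5001, 0.0162, 0.193]
ee_rot: [0.121, 0.69, 0.703, 0.124]
contact_force: [-0.0, -0.1, -0.1]
width: 0.043
gripper_force: 0.0
```

Request:
send_rows([
  {"gripper": 0, "linear": [0.002, 0, -0.006], "delta_rot": [0, 0, 0]},
  {"gripper": 0, "linear": [0.004, 0, -0.011], "delta_rot": [0, 0, 0]},
  {"gripper": 0, "linear": [0.006, 0, -0.017], "delta_rot": [0, 0, 0]},
  {"gripper": 0, "linear": [0.006, 0, -0.017], "delta_rot": [0, 0, 0]},
])

```text
clock: 5.15
position: [0.5065, 0.0161, 0.1773]
ee_rot: [0.122, 0.69, 0.703, 0.124]
contact_force: [-1.0, 0.4, 0.2]
width: 0.0427
gripper_force: 0.0
```

Request:
send_rows([
  {"gripper": 1, "linear": [0, 0, 0], "delta_rot": [0, 0, 0]},
  {"gripper": 1, "linear": [0, 0, 0], "delta_rot": [0, 0, 0]},
  {"gripper": 1, "linear": [0, 0, 0], "delta_rot": [0, 0, 0]},
  {"gripper": 1, "linear": [0, 0, 0], "delta_rot": [0, 0, 0]},
  {"gripper": 1, "linear": [0, 0, 0], "delta_rot": [0, 0, 0]},
])

```text
clock: 5.65
position: [0.5077, 0.0159, 0.1788]
ee_rot: [0.123, 0.689, 0.703, 0.125]
contact_force: [1.6, 0.7, 2.5]
width: 0.014
gripper_force: 58.8
```

Something is now gripped (14 mm, 59 N). I'll start raising along the arc and watch the force.

Request:
send_rows([
  {"gripper": 1, "linear": [0.001, 0, 0.0015], "delta_rot": [0, 0, 0]},
  {"gripper": 1, "linear": [0.002, 0, 0.003], "delta_rot": [0, 0, 0]},
  {"gripper": 1, "linear": [0.0035, 0, 0.005], "delta_rot": [0, 0, 0]},
  {"gripper": 1, "linear": [0.005, 0, 0.007], "delta_rot": [0, 0, 0]},
  {"gripper": 1, "linear": [0.007, 0, 0.009], "delta_rot": [0, 0, 0]},
  {"gripper": 1, "linear": [0.0085, 0, 0.011], "delta_rot": [0, 0, 0]},
])

```text
clock: 6.25
position: [0.5109, 0.0161, 0.1836]
ee_rot: [0.118, 0.69, 0.704, 0.121]
contact_force: [6.6, -1.2, -17.6]
width: 0.0138
gripper_force: 58.6
```

Request:
send_rows([
  {"gripper": 1, "linear": [0.001, 0, 0.002], "delta_rot": [0, 0, 0]},
  {"gripper": 1, "linear": [0.003, 0, 0.004], "delta_rot": [0, 0, 0]},
  {"gripper": 1, "linear": [0.005, 0, 0.006], "delta_rot": [0, 0, 0]},
  {"gripper": 1, "linear": [0.007, 0, 0.008], "delta_rot": [0, 0, 0]},
])

```text
clock: 6.65
position: [0.5162, 0.0162, 0.1903]
ee_rot: [0.116, 0.69, 0.704, 0.119]
contact_force: [3.0, -2.1, -18.9]
width: 0.0136
gripper_force: 59.1
```

```bash
python3 - <<'E'
from m import *
s=cam('scene');t=cam('top');P=get_state();print(P['position'],P['contact_force'])
o=[]
for d,x0,y0 in((t,300,200),(s,270,150)):
  o.append(cv2.resize(d['pixels'][y0:y0+80,x0:x0+80],None,fx=5,fy=5,interpolation=cv2.INTER_CUBIC))
cv2.imwrite('pics/z7.png',np.hstack(o))
E
```

```text
[0.51785594 0.0163099  0.19235649] [  1.75125545  -0.47190915 -14.14741756]
```

View pics/z7.png

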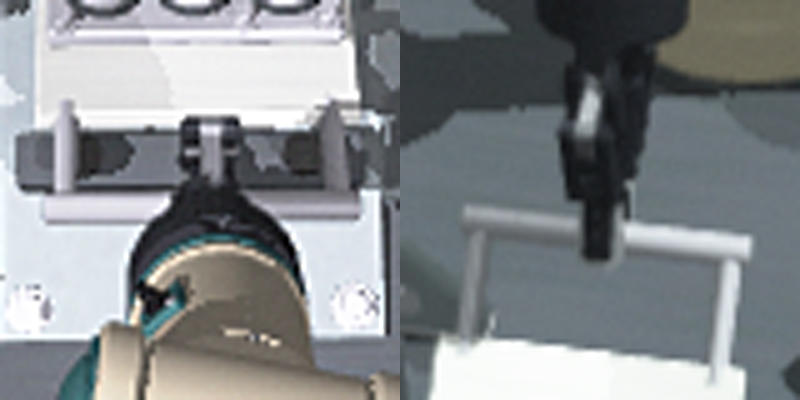

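The fingers clearly hold the handle, with tips just below it at crop (597,258). Displacement puts the tilt near 0.71, so I'll raise it on to about 0.79.

Request:
send_rows([
  {"gripper": 1, "linear": [0.002, 0, 0.003], "delta_rot": [0, 0, 0]},
  {"gripper": 1, "linear": [0.005, 0, 0.006], "delta_rot": [0, 0, 0]},
  {"gripper": 1, "linear": [0.008, 0, 0.009], "delta_rot": [0, 0, 0]},
  {"gripper": 1, "linear": [0.011, 0, 0.012], "delta_rot": [0, 0, 0]},
  {"gripper": 1, "linear": [0.013, 0, 0.0135], "delta_rot": [0, 0, 0]},
  {"gripper": 1, "linear": [0.013, 0, 0.0135], "delta_rot": [0, 0, 0]},
])

```text
clock: 7.35
position: [0.5352, 0.0167, 0.2108]
ee_rot: [0.122, 0.69, 0.703, 0.125]
contact_force: [1.7, 2.6, -14.6]
width: 0.0135
gripper_force: 59.0
```

```bash
cat >> m.py <<'E'
def axle_ends(t,s): pass
E
python3 - <<'E'
from m import *
s=cam('scene');t=cam('top');P=get_state();print(P['position'],P['contact_force'])
# handle tilt from scene: brightest lateral profile crossing right of gripper; column fixed per predicted tilt
for a in(.64,.70,.74,.78,.82,.86):
    h=[st((-.225*np.cos(a),y,.225*np.sin(a))) for y in(.06,-.045)]
    print(a,proj(s,h).round(1).tolist(),proj(t,h).round(1).tolist())
for d,u,v0,v1 in((s,328,170,215),(s,289,170,215),(t,313,215,255),(t,366,215,255)):
    print(u,v0,d['pixels'][v0:v1,u].min(1))
E
```

```text
[0.53524838 0.01666561 0.21079609] [  1.08445191   3.84281471 -14.45593203]
0.64 [[334.6, 199.3], [294.8, 194.7]] [[315.3, 245.9], [359.1, 245.6]]
0.7 [[334.1, 198.6], [293.8, 193.9]] [[315.2, 242.1], [359.3, 241.8]]
0.74 [[333.7, 198.3], [293.2, 193.5]] [[315.2, 239.4], [359.5, 239.1]]
0.78 [[333.2, 198.1], [292.5, 193.3]] [[315.1, 236.6], [359.6, 236.3]]
0.82 [[332.8, 198.1], [291.8, 193.3]] [[315.0, 233.6], [359.8, 233.3]]
0.86 [[332.3, 198.2], [291.1, 193.3]] [[315.0, 230.6], [359.9, 230.3]]
328 170 [105 109 111 110 108 107 107 109 108 109 111 110 108 103 106 108 111 112
 111 107 106 109 108 111 111 161 214 222 212 186 140 102 104 111 109 108
 109 110 110 106 106 106 108 105 105]
289 170 [ 50  52  85 104 105 108 107 106 106 104 105 104 104 101 104 103 109 109
 105 104 107 135 152 140 119 106  97  97 104 105 102 104 108 105 105 107
 110 112 110 113 110 111 119 114 108]
313 215 [143 147 153 156 159 155 153 153 154 154 154 154 152 151 146 164 197 223
 231 223 207 136  53 127 231 226 221 221 225 223 222 221 223 222 222 224
 226 225 224 224]
366 215 [104 107 103 108 106 105 103 101  99 100 102 100 100  99  91 111 130 160
 179 152 146 102  77 230 227 224 224 225 220 220 223 223 223 223 223 223
 220 221 221 221]
```

The tilt is now about 0.82, from both the top view and the displacement. I'll unload, open and back off.

Request:
send_rows([
  {"gripper": 1, "linear": [-0.0015, 0, -0.002], "delta_rot": [0, 0, 0]},
  {"gripper": 1, "linear": [-0.003, 0, -0.003], "delta_rot": [0, 0, 0]},
  {"gripper": 0.1, "linear": [-0.003, 0, -0.003], "delta_rot": [0, 0, 0]},
  {"gripper": 0.1, "linear": [-0.003, 0, -0.003], "delta_rot": [0, 0, 0]},
  {"gripper": 0.1, "linear": [-0.003, 0, -0.003], "delta_rot": [0, 0, 0]},
  {"gripper": 0.1, "linear": [-0.01, 0, 0.017], "delta_rot": [0, 0, 0]},
  {"gripper": 0.1, "linear": [-0.022, 0, 0.05], "delta_rot": [0, 0, 0]},
  {"gripper": 0.1, "linear": [-0.034, 0, 0.083], "delta_rot": [0, 0, 0]},
])

```text
clock: 8.25
position: [0.5015, 0.0155, 0.2952]
ee_rot: [0.123, 0.69, 0.703, 0.125]
contact_force: [0.9, 0.9, 0.5]
width: 0.0383
gripper_force: 0.0
```

```bash
python3 - <<'E'
from m import *
t=cam('top');print(get_state()['position'],get_state()['contact_force'])
for u in(313,366): print(u,t['pixels'][225:245,u].min(1))
E
```

```text
[0.50357111 0.01525345 0.30256986] [0.53705013 0.65733557 4.09093485]
313 [153 152 154 152 146 157 194 222 228 222 205 139  57 127 232 225 220 221
 223 223]
366 [200 209 195 109  91 110 134 160 179 150 137 103  77 228 228 225 223 223
 220 220]
```

Request:
send_rows([
  {"gripper": 0, "linear": [-0.01, 0.03, 0.02], "delta_rot": [-0.001, 0.04, 0]},
  {"gripper": 0, "linear": [-0.02, 0.07, 0.03], "delta_rot": [-0.002, 0.1, 0]},
  {"gripper": 0, "linear": [-0.03, 0.11, 0.03], "delta_rot": [-0.003, 0.16, 0]},
  {"gripper": 0, "linear": [-0.045, 0.15, 0.0], "delta_rot": [-0.004, 0.22, 0]},
  {"gripper": 0, "linear": [-0.06, 0.19, -0.02], "delta_rot": [-0.006, 0.28, 0]},
  {"gripper": 0, "linear": [-0.07, 0.23, -0.05], "delta_rot": [-0.007, 0.35, 0]},
  {"gripper": 0, "linear": [-0.08, 0.27, -0.09], "delta_rot": [-0.007, 0.35, 0]},
  {"gripper": 0, "linear": [-0.085, 0.3, -0.12], "delta_rot": [-0.007, 0.35, 0]},
])

```text
clock: 9.1
position: [0.4179, 0.3174, 0.1737]
ee_rot: [0.001, 0.7, 0.714, 0.002]
contact_force: [0.6, 0.3, -0.2]
width: 0.0425
gripper_force: 0.0
```

Request:
send_rows([
  {"gripper": 0, "linear": [0, 0.002, -0.03], "delta_rot": [0, 0, 0]},
  {"gripper": 0, "linear": [0, 0.002, -0.06], "delta_rot": [0, 0, 0]},
  {"gripper": 0, "linear": [0, 0.002, -0.09], "delta_rot": [0, 0, 0]},
  {"gripper": 0, "linear": [0, 0.002, -0.11], "delta_rot": [0, 0, 0]},
  {"gripper": 0, "linear": [0, 0.002, -0.11], "delta_rot": [0, 0, 0]},
])

```text
clock: 9.6
position: [0.4155, 0.3165, 0.062]
ee_rot: [-0.0, 0.7, 0.714, -0.002]
contact_force: [-1.2, -0.7, 0.9]
width: 0.0426
gripper_force: 0.0
```

```bash
python3 - <<'E'
from h import *
from scipy.spatial.transform import Rotation as R
s=get_state();q=s['ee_rot'];print(s['position'],s['contact_force'],s['qpos'].round(3));print(R.from_quat([q[1],q[2],q[3],q[0]]).as_matrix().round(3))
E
```

```text
[0.41548882 0.31649726 0.06200868] [-1.17807746 -0.6799649   0.87622101] [ 5.180e-01  3.160e-01  1.820e+00 -1.000e-03  1.009e+00  5.000e-01]
[[-0.019  1.    -0.002]
 [ 1.     0.019 -0.002]
 [-0.002 -0.002 -1.   ]]
```

Request:
send_rows([
  {"gripper": 0, "linear": [0.002, 0.001, -0.02], "delta_rot": [0, 0, 0]},
  {"gripper": 0, "linear": [0.002, 0.001, -0.04], "delta_rot": [0, 0, 0]},
  {"gripper": 0, "linear": [0.002, 0.001, -0.052], "delta_rot": [0, 0, 0]},
  {"gripper": 0, "linear": [0.002, 0.001, -0.056], "delta_rot": [0, 0, 0]},
  {"gripper": 0, "linear": [0.002, 0.001, -0.06], "delta_rot": [0, 0, 0]},
  {"gripper": 0, "linear": [0.002, 0.001, -0.064], "delta_rot": [0, 0, 0]},
  {"gripper": 0, "linear": [0.002, 0.001, -0.068], "delta_rot": [0, 0, 0]},
])

```text
clock: 10.3
position: [0.419, 0.3186, -0.0034]
ee_rot: [0.0, 0.7, 0.714, 0.001]
contact_force: [0.2, 0.5, 0.7]
width: 0.0427
gripper_force: 0.0
```

```bash
python3 - <<'E'
from m import *
s=cam('scene');t=cam('top');P=get_state()['position'];print(P)
print(proj(s,[P,P+[0,0,.027],[.4177,.314,.013]]).round(1),proj(t,[P,P+[0,0,.027],P+[0,0,.08]]).round(1))
o=[]
for d,x0,y0 in((t,170,230),(s,385,190)):
  o.append(cv2.resize(d['pixels'][y0:y0+90,x0:x0+100],None,fx=4,fy=4,interpolation=cv2.INTER_CUBIC))
cv2.imwrite('pics/z8.png',np.hstack(o))
E
```

```text
[ 0.41824143  0.31821637 -0.00399199]
[[422.4 249.2]
 [423.4 243. ]
 [421.6 245. ]] [[229.4 275.2]
 [227.7 275.1]
 [224.2 274.9]]
```

The reported z is −4 mm with no contact, which confirms the offset. Lowering further in small steps.

Request:
send_rows([
  {"gripper": 0, "linear": [0, 0, -0.004], "delta_rot": [0, 0, 0]},
  {"gripper": 0, "linear": [0, 0, -0.008], "delta_rot": [0, 0, 0]},
  {"gripper": 0, "linear": [0, 0, -0.011], "delta_rot": [0, 0, 0]},
  {"gripper": 0, "linear": [0, 0, -0.011], "delta_rot": [0, 0, 0]},
])

```text
clock: 10.8
position: [0.4179, 0.318, -0.0154]
ee_rot: [0.0, 0.7, 0.714, -0.0]
contact_force: [-1.0, 0.6, 0.2]
width: 0.043
gripper_force: 0.0
```

Request:
send_rows([
  {"gripper": 0, "linear": [0, 0, -0.002], "delta_rot": [0, 0, 0]},
  {"gripper": 0, "linear": [0, 0, -0.003], "delta_rot": [0, 0, 0]},
  {"gripper": 0, "linear": [0, 0, -0.004], "delta_rot": [0, 0, 0]},
])

```text
clock: 11.1
position: [0.4184, 0.3183, -0.0189]
ee_rot: [0.0, 0.7, 0.714, 0.0]
contact_force: [0.5, 0.5, -0.6]
width: 0.0426
gripper_force: 0.0
```

Request:
send_rows([
  {"gripper": 1, "linear": [0, 0, 0], "delta_rot": [0, 0, 0]},
  {"gripper": 1, "linear": [0, 0, 0], "delta_rot": [0, 0, 0]},
  {"gripper": 1, "linear": [0, 0, 0], "delta_rot": [0, 0, 0]},
  {"gripper": 1, "linear": [0, 0, 0], "delta_rot": [0, 0, 0]},
  {"gripper": 1, "linear": [0, 0, 0], "delta_rot": [0, 0, 0]},
], newtons=100)

```text
clock: 11.6
position: [0.4185, 0.3183, -0.0184]
ee_rot: [0.0, 0.7, 0.714, 0.0]
contact_force: [-1.3, -0.4, 6.1]
width: 0.0145
gripper_force: 98.5
```

Request:
send_rows([
  {"gripper": 1, "linear": [0, 0, 0.004], "delta_rot": [0, 0, 0]},
  {"gripper": 1, "linear": [0, 0, 0.012], "delta_rot": [0, 0, 0]},
  {"gripper": 1, "linear": [0, 0, 0.03], "delta_rot": [0, 0, 0]},
  {"gripper": 1, "linear": [0, 0, 0.06], "delta_rot": [0, 0, 0]},
  {"gripper": 1, "linear": [0, 0, 0.1], "delta_rot": [0, 0, 0]},
  {"gripper": 1, "linear": [0, 0, 0.14], "delta_rot": [0, 0, 0]},
  {"gripper": 1, "linear": [0, 0, 0.16], "delta_rot": [0, 0, 0]},
  {"gripper": 1, "linear": [0, 0, 0.16], "delta_rot": [0, 0, 0]},
])

```text
clock: 12.4
position: [0.4205, 0.3195, 0.1446]
ee_rot: [0.001, 0.7, 0.714, 0.004]
contact_force: [1.0, 0.7, -2.5]
width: 0.0145
gripper_force: 98.2
```

```bash
cat >> m.py <<'E'
def rod(d,box,thr=150):
    u0,u1,v0,v1=box; g=d['pixels'].min(2)[v0:v1,u0:u1]
    n,l,stt,c=cv2.connectedComponentsWithStats((g>thr).astype(np.uint8),connectivity=8)
    out=[]
    for i in range(1,n):
        if stt[i,4]<25: continue
        v,u=np.nonzero(l==i); P=np.c_[u+u0,v+v0].astype(float); m=P.mean(0); ax=np.linalg.svd(P-m,full_matrices=False)[2][0]; k=(P-m)@ax
        out.append((stt[i,4],(m+ax*(k.min()-.4)).round(1),(m+ax*(k.max()+.4)).round(1)))
    return out
E
python3 - <<'E'
from m import *
s=cam('scene');t=cam('top');S_=get_state();P=S_['position'];print(P,S_['contact_force'],S_['moment'],S_['width'])
p=[P,P+[0,.145,.04],P+[0,.045,.04]]
print(proj(s,p).round(1),proj(t,p).round(1))
print(rod(t,(130,225,255,300)));print(rod(s,(400,500,180,240)))
E
```

```text
[0.41774926 0.31792984 0.14065888] [-0.03470013 -0.48529635 -2.58204478] [-0.08521236 -0.02454289  0.00515174] 0.014584768947423344
[[428.3 213.8]
 [486.2 210.4]
 [447.3 205.4]] [[219.6 274.9]
 [157.5 273.9]
 [198.2 274.5]]
[(np.int32(1655), array([147.5, 278.5]), array([201.4, 272.2])), (np.int32(195), array([191.5, 253.6]), array([206.7, 277.8])), (np.int32(261), array([137.7, 268.6]), array([153.8, 301.5])), (np.int32(143), array([209.4, 282.4]), array([218.2, 300.8]))]
[(np.int32(134), array([445.5, 206.7]), array([483.5, 211.3]))]
```

```bash
python3 - <<'E'
from m import *
s=cam('scene');t=cam('top');S_=get_state();P=S_['position'];print(P)
for thr in(185,215): print(rod(t,(145,215,260,290),thr))
g=t['pixels'].min(2); print(g[266:286,160:205:6])
print(rod(s,(400,500,180,240),140))
# from scene alone: assume bar straight x=.4177 plane
for uv in((445.5,206.7),(483.5,211.3)):
    c,v=ray(s,uv); print((c+v*(.4177-.0015-c[0])/v[0]).round(4))
E
```

```text
[0.41695512 0.31744394 0.13926123]
[(np.int32(1209), array([148. , 276.5]), array([199.9, 272.1])), (np.int32(143), array([193.8, 258.2]), array([207. , 276.9])), (np.int32(53), array([144.2, 275.8]), array([148.7, 290.1])), (np.int32(43), array([209.6, 282.5]), array([212.7, 290. ]))]
[(np.int32(944), array([193.9, 266.2]), array([151.2, 282.3])), (np.int32(107), array([194.2, 258.7]), array([204.8, 274. ])), (np.int32(49), array([144.4, 276.8]), array([148.5, 290.2])), (np.int32(28), array([209.1, 282.8]), array([211.3, 289.9]))]
[[205 220 227 237 243 244 247 234]
 [213 220 230 238 245 243 240 230]
 [217 223 231 242 245 239 126 229]
 [220 225 237 244 244 237  54 224]
 [222 228 239 245 243 238 105 223]
 [220 232 243 245 240 233 117 219]
 [226 237 244 244 237 232 204 216]
 [228 240 244 243 236 231 230 221]
 [232 242 245 240 236 226 226 219]
 [237 244 244 239 232 223 218 222]
 [238 245 243 236 228 221 207 153]
 [242 245 241 235 228 214 203  70]
 [244 244 240 232 224 217 199  82]
 [246 245 237 231 222 208 198 119]
 [245 241 233 229 218 203 185 166]
 [243 239 233 223 216 199 184 157]
 [242 237 230 224 211 196 177 141]
 [244 235 230 220 203 187 167 123]
 [240 234 227 217 201 181 156 103]
 [239 232 223 215 194 174 144  96]]
[(np.int32(139), array([444.6, 207.1]), array([482.5, 212. ]))]
[0.4162 0.3591 0.1737]
[0.4162 0.4572 0.1748]
```

The bar is held level. In the tool frame its tip sits +0.141 m along tool x and −0.034 m along tool z. I'll carry it high over the stand to the right side.

Request:
send_rows([
  {"gripper": 1, "linear": [0.0, 0, 0.03], "delta_rot": [0, 0, 0]},
  {"gripper": 1, "linear": [0.0, -0.01, 0.07], "delta_rot": [0, 0, 0]},
  {"gripper": 1, "linear": [0.0, -0.02, 0.115], "delta_rot": [0, 0, 0]},
  {"gripper": 1, "linear": [0.0, -0.03, 0.16], "delta_rot": [0, 0, 0]},
  {"gripper": 1, "linear": [0.0, -0.05, 0.2], "delta_rot": [0, 0, 0]},
  {"gripper": 1, "linear": [0.0, -0.08, 0.24], "delta_rot": [0, 0, 0]},
  {"gripper": 1, "linear": [0.0, -0.12, 0.27], "delta_rot": [0, 0, 0]},
  {"gripper": 1, "linear": [0.0, -0.165, 0.28], "delta_rot": [0, 0, 0]},
])

```text
clock: 13.4
position: [0.4193, 0.1527, 0.4226]
ee_rot: [0.001, 0.7, 0.715, 0.001]
contact_force: [0.8, -0.3, -1.6]
width: 0.0146
gripper_force: 98.4
```

Request:
send_rows([
  {"gripper": 1, "linear": [0.01, -0.045, 0], "delta_rot": [0, 0, 0]},
  {"gripper": 1, "linear": [0.025, -0.09, 0], "delta_rot": [0, 0, 0]},
  {"gripper": 1, "linear": [0.04, -0.135, 0], "delta_rot": [0, 0, 0]},
  {"gripper": 1, "linear": [0.055, -0.18, 0], "delta_rot": [0, 0, 0]},
  {"gripper": 1, "linear": [0.07, -0.225, 0], "delta_rot": [0, 0, 0]},
  {"gripper": 1, "linear": [0.09, -0.27, 0], "delta_rot": [0, 0, 0]},
  {"gripper": 1, "linear": [0.11, -0.315, 0], "delta_rot": [0, 0, 0]},
  {"gripper": 1, "linear": [0.13, -0.36, 0], "delta_rot": [0, 0, 0]},
])

```text
clock: 14.2
position: [0.5488, -0.2087, 0.4187]
ee_rot: [-0.002, 0.7, 0.714, -0.0]
contact_force: [0.7, 1.0, -1.3]
width: 0.0148
gripper_force: 98.4
```

```bash
python3 - <<'E'
from h import *
s=get_state();print(s['position'],s['ee_rot'].round(3),s['qpos'].round(2),s['contact_force'],s['width'])
E
```

```text
[ 0.54875995 -0.20874783  0.41873693] [-0.002  0.7    0.714 -0.   ] [-0.48  0.26  1.    0.    1.88 -0.5 ] [ 0.74786672  0.97706484 -1.30178753] 0.014823325822255004
```

Request:
send_rows([
  {"gripper": 1, "linear": [0.01, -0.03, 0], "delta_rot": [-0.1, -0.002, 0]},
  {"gripper": 1, "linear": [0.02, -0.06, -0.01], "delta_rot": [-0.22, -0.0044, 0]},
  {"gripper": 1, "linear": [0.03, -0.08, -0.03], "delta_rot": [-0.34, -0.007, 0]},
  {"gripper": 1, "linear": [0.04, -0.095, -0.055], "delta_rot": [-0.46, -0.009, 0]},
  {"gripper": 1, "linear": [0.05, -0.1, -0.085], "delta_rot": [-0.57, -0.0115, 0]},
  {"gripper": 1, "linear": [0.05, -0.1, -0.12], "delta_rot": [-0.66, -0.013, 0]},
  {"gripper": 1, "linear": [0.05, -0.1, -0.12], "delta_rot": [-0.66, -0.013, 0]},
  {"gripper": 1, "linear": [0.05, -0.1, -0.12], "delta_rot": [-0.66, -0.013, 0]},
])

```text
clock: 15.0
position: [0.5983, -0.3063, 0.2987]
ee_rot: [0.23, 0.661, 0.677, -0.228]
contact_force: [0.2, 0.7, -0.6]
width: 0.0147
gripper_force: 98.5
```

```bash
cat >> m.py <<'E'
from scipy.spatial.transform import Rotation as R
def pose():
    S=get_state();q=S['ee_rot'];return S,S['position'],R.from_quat([q[1],q[2],q[3],q[0]]).as_matrix()
def bar_pred(P,M,s): return P+M@np.array([s,0,-.034])
def rel(p): d=p-PV; return np.array([d@xs_,d@ys_,d[2]])
E
python3 - <<'E'
from m import *
S_,P,M=pose();s=cam('scene');t=cam('top')
print(P,S_['qpos'].round(2),S_['contact_force']);print(M.round(3))
tip=bar_pred(P,M,.141);j=bar_pred(P,M,.041);print('tip rel',rel(tip).round(4))
print('pred tip,junction',proj(s,[tip,j]).round(1),proj(t,[tip,j]).round(1))
q=proj(s,[tip,j]);b=[int(min(q[:,0])-20),int(max(q[:,0])+20),int(min(q[:,1])-20),int(max(q[:,1])+20)]
for thr in(130,160,190): print(rod(s,b,thr))
q=proj(t,[tip,j]);b=[int(min(q[:,0])-20),int(max(q[:,0])+20),int(min(q[:,1])-20),int(max(q[:,1])+20)]
for thr in(130,170,200): print(rod(t,b,thr))
E
```

```text
[ 0.59827071 -0.30625032  0.2986937 ] [-0.22  0.3   1.43 -0.66  1.3  -0.1 ] [ 0.17714938  0.66676518 -0.63682931]
[[-0.019  1.     0.01 ]
 [ 0.791  0.021 -0.612]
 [-0.612 -0.004 -0.791]]
tip rel [ 0.0354 -0.0614  0.1033]
pred tip,junction [[228.1 209.8]
 [193.3 188.2]] [[420.6 202.4]
 [460.2 198.1]]
[(np.int32(29), array([172.6, 191.2]), array([188.4, 192.4])), (np.int32(876), array([171.5, 207.1]), array([241.1, 214.5]))]
[(np.int32(67), array([198.8, 192.1]), array([215.8, 203. ])), (np.int32(208), array([192.2, 223.5]), array([170.4, 202.1])), (np.int32(327), array([206.7, 213.1]), array([239.9, 216.6])), (np.int32(25), array([221.5, 208. ]), array([230.3, 208.9]))]
[(np.int32(52), array([199.3, 192.4]), array([216. , 202.8])), (np.int32(99), array([175.4, 199.6]), array([175.2, 219.4])), (np.int32(141), array([240.9, 215.6]), array([212.8, 221.2]))]
[(np.int32(245), array([398.8, 184.4]), array([422. , 187.2])), (np.int32(34), array([456. , 180.4]), array([448.1, 199.3])), (np.int32(254), array([414.8, 197.8]), array([409. , 222.4])), (np.int32(31), array([478.1, 204.5]), array([478.9, 221.4]))]
[(np.int32(193), array([398.5, 181.8]), array([421.2, 188. ])), (np.int32(229), array([414.5, 198. ]), array([408.7, 222.3]))]
[(np.int32(122), array([399. , 179.7]), array([417.8, 185.6])), (np.int32(168), array([414.1, 198.2]), array([408.8, 222. ]))]
```

Request:
send_rows([
  {"gripper": 1, "linear": [0, 0, -0.02], "delta_rot": [0, 0, 0]},
  {"gripper": 1, "linear": [0, 0, -0.04], "delta_rot": [0, 0, 0]},
  {"gripper": 1, "linear": [0, 0.004, -0.06], "delta_rot": [0, 0, 0]},
  {"gripper": 1, "linear": [0, 0.008, -0.08], "delta_rot": [0, 0, 0]},
  {"gripper": 1, "linear": [0, 0.008, -0.089], "delta_rot": [0, 0, 0]},
  {"gripper": 1, "linear": [0, 0.008, -0.089], "delta_rot": [0, 0, 0]},
])

```text
clock: 15.7
position: [0.5996, -0.3, 0.2137]
ee_rot: [0.233, 0.663, 0.675, -0.226]
contact_force: [-0.7, 0.6, -0.7]
width: 0.0143
gripper_force: 98.6
```

```bash
python3 - <<'E'
from m import *
S_,P,M=pose();s=cam('scene');t=cam('top')
tip=bar_pred(P,M,.141);j=bar_pred(P,M,.041);print(P,S_['contact_force'],'tip rel',rel(tip).round(4))
o=[]
for d,x0,y0 in((t,365,165),(s,195,190)):
  a=cv2.resize(d['pixels'][y0:y0+100,x0:x0+80],None,fx=5,fy=5,interpolation=cv2.INTER_CUBIC)
  pts=[tip,j]+[PV,st((.088,0,0),PV),st((.036,0,-.0247),PV)]
  for i,q in enumerate((proj(d,pts)-[x0,y0]+.5)*5): cv2.circle(a,tuple(int(v) for v in q),3,(0,0,255) if i<2 else (0,255,0),1)
  print(proj(d,pts).round(1).tolist()); o.append(a)
cv2.imwrite('pics/z9.png',np.hstack(o))
E
```

```text
[ 0.59957588 -0.29999644  0.21366944] [-0.67193106  0.56378743 -0.70270149] tip rel [ 0.0376 -0.0553  0.018 ]
[[412.3, 206.3], [448.9, 202.8], [389.9, 222.0], [389.3, 188.0], [388.5, 209.3]]
[[234.8, 233.9], [201.6, 213.6], [259.8, 230.7], [251.0, 255.7], [257.3, 247.0]]
```

View pics/z9.png

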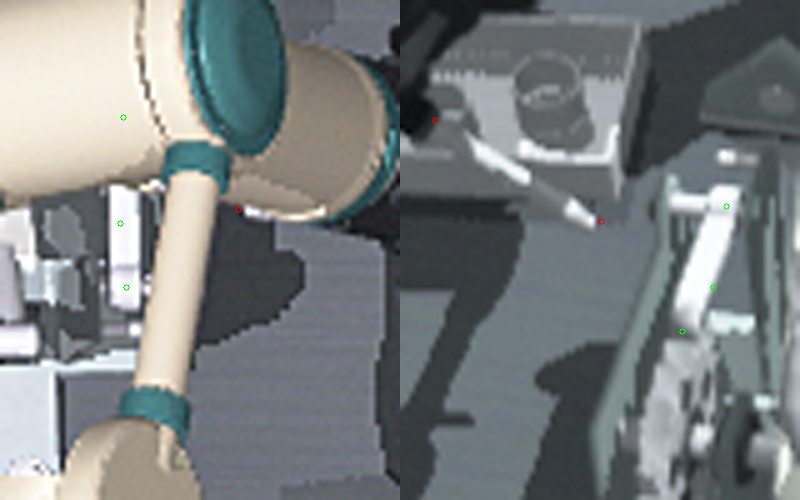

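The predicted tip matches the seen tip within about 1 px in both views: scene (234.6,234.8), top (413.5,206.5). The pawl is where expected. Inserting slowly along the bar axis.

Request:
send_rows([
  {"gripper": 1, "linear": [-0.001, 0.01, -0.0078], "delta_rot": [0, 0, 0]},
  {"gripper": 1, "linear": [-0.001, 0.02, -0.0155], "delta_rot": [0, 0, 0]},
  {"gripper": 1, "linear": [-0.0015, 0.03, -0.0233], "delta_rot": [0, 0, 0]},
  {"gripper": 1, "linear": [-0.002, 0.04, -0.031], "delta_rot": [0, 0, 0]},
  {"gripper": 1, "linear": [-0.002, 0.044, -0.0341], "delta_rot": [0, 0, 0]},
  {"gripper": 1, "linear": [-0.002, 0.044, -0.0341], "delta_rot": [0, 0, 0]},
])

```text
clock: 16.4
position: [0.5963, -0.2535, 0.1771]
ee_rot: [0.231, 0.662, 0.676, -0.227]
contact_force: [-0.6, -0.4, -1.5]
width: 0.0144
gripper_force: 98.6
```

```bash
python3 - <<'E'
from m import *
S_,P,M=pose();print(P,S_['contact_force'],'tip rel',rel(bar_pred(P,M,.141)).round(4),'at y0',rel(bar_pred(P,M,.141-.015)).round(4),M[:,0].round(3))
E
```

```text
[ 0.59627392 -0.25353965  0.17706993] [-0.55572416 -0.38859262 -1.54818714] tip rel [ 0.0347 -0.0087 -0.0185] at y0 [ 0.0347 -0.0206 -0.0093] [-0.017  0.79  -0.613]
```

Request:
send_rows([
  {"gripper": 1, "linear": [0, 0.007, -0.0055], "delta_rot": [0, 0, 0]},
  {"gripper": 1, "linear": [0.001, 0.014, -0.011], "delta_rot": [0, 0, 0]},
  {"gripper": 1, "linear": [0.001, 0.021, -0.0163], "delta_rot": [0, 0, 0]},
  {"gripper": 1, "linear": [0.001, 0.029, -0.0225], "delta_rot": [0, 0, 0]},
  {"gripper": 1, "linear": [0.001, 0.029, -0.0225], "delta_rot": [0, 0, 0]},
])

```text
clock: 16.9
position: [0.5969, -0.2242, 0.154]
ee_rot: [0.231, 0.662, 0.676, -0.227]
contact_force: [0.3, 1.1, -0.4]
width: 0.0143
gripper_force: 98.6
```

```bash
python3 - <<'E'
from m import *
S_,P,M=pose();print(P,S_['contact_force'],S_['moment'],'tip rel',rel(bar_pred(P,M,.141)).round(4))
E
```

```text
[ 0.59693006 -0.22424489  0.15395032] [ 0.26644092  1.0549821  -0.35518719] [ 0.58906686 -0.0017413  -0.01400088] tip rel [ 0.036   0.0206 -0.0415]
```

Request:
send_rows([
  {"gripper": 1, "linear": [0.001, 0, 0.003], "delta_rot": [0, 0, 0]},
  {"gripper": 1, "linear": [0.002, 0, 0.006], "delta_rot": [0, 0, 0]},
  {"gripper": 1, "linear": [0.003, 0, 0.009], "delta_rot": [0, 0, 0]},
  {"gripper": 1, "linear": [0.004, 0, 0.012], "delta_rot": [0, 0, 0]},
  {"gripper": 1, "linear": [0.004, 0, 0.012], "delta_rot": [0, 0, 0]},
])

```text
clock: 17.4
position: [0.6019, -0.2261, 0.1685]
ee_rot: [0.232, 0.663, 0.675, -0.226]
contact_force: [-0.4, -0.1, -2.2]
width: 0.0148
gripper_force: 98.6
```

Request:
send_rows([
  {"gripper": 1, "linear": [0.001, 0, 0.003], "delta_rot": [0, 0, 0]},
  {"gripper": 1, "linear": [0.002, 0, 0.006], "delta_rot": [0, 0, 0]},
  {"gripper": 1, "linear": [0.002, 0, 0.008], "delta_rot": [0, 0, 0]},
  {"gripper": 1, "linear": [0.002, 0, 0.008], "delta_rot": [0, 0, 0]},
])

```text
clock: 17.8
position: [0.6033, -0.226, 0.1758]
ee_rot: [0.232, 0.662, 0.675, -0.227]
contact_force: [-0.8, -1.1, -2.5]
width: 0.0143
gripper_force: 98.3
```

Request:
send_rows([
  {"gripper": 1, "linear": [0.001, 0, 0.006], "delta_rot": [0, 0, 0]},
  {"gripper": 1, "linear": [0.001, 0, 0.012], "delta_rot": [0, 0, 0]},
  {"gripper": 1, "linear": [0, 0, 0.018], "delta_rot": [0, 0, 0]},
  {"gripper": 1, "linear": [-0.001, 0, 0.024], "delta_rot": [0, 0, 0]},
  {"gripper": 1, "linear": [-0.003, 0, 0.029], "delta_rot": [0, 0, 0]},
  {"gripper": 1, "linear": [-0.005, 0, 0.034], "delta_rot": [0, 0, 0]},
  {"gripper": 1, "linear": [-0.005, 0, 0.034], "delta_rot": [0, 0, 0]},
])

```text
clock: 18.5
position: [0.5988, -0.2257, 0.211]
ee_rot: [0.233, 0.663, 0.675, -0.226]
contact_force: [1.3, 0.0, -2.0]
width: 0.0146
gripper_force: 98.5
```

```bash
cat >> m.py <<'E'
def pawlcheck(s,thr=150):
    # mean brightness along pawl's top (+y/+x visible) line for each angle
    r=[]
    for f in np.arange(0,2.3,.1):
        pts=[st((k*np.cos(f),0,k*np.sin(f)),PV) for k in np.linspace(.02,.085,14)]
        q=proj(s,pts).round().astype(int); r.append((round(f,1),int(np.median([s['pixels'][v,u].min() for u,v in q]))))
    return r
E
python3 - <<'E'
from m import *
S_,P,M=pose();s=cam('scene')
t=bar_pred(P,M,.115);print(P,S_['contact_force'],'tip',rel(bar_pred(P,M,.141)).round(4),'mid',rel(t).round(4))
print(pawlcheck(s))
i=cv2.imread('pics/scene0.png');print(pawlcheck({**s,'pixels':i}))
E
```

```text
[ 0.59880143 -0.22573795  0.21097742] [ 1.34887997  0.02877611 -1.95092886] tip [0.0382 0.019  0.0153] mid [ 0.0381 -0.0016  0.0313]
[(np.float64(0.0), 104), (np.float64(0.1), 104), (np.float64(0.2), 104), (np.float64(0.3), 102), (np.float64(0.4), 107), (np.float64(0.5), 112), (np.float64(0.6), 101), (np.float64(0.7), 104), (np.float64(0.8), 101), (np.float64(0.9), 89), (np.float64(1.0), 102), (np.float64(1.1), 105), (np.float64(1.2), 105), (np.float64(1.3), 103), (np.float64(1.4), 90), (np.float64(1.5), 76), (np.float64(1.6), 81), (np.float64(1.7), 81), (np.float64(1.8), 76), (np.float64(1.9), 76), (np.float64(2.0), 75), (np.float64(2.1), 76), (np.float64(2.2), 75)]
[(np.float64(0.0), 251), (np.float64(0.1), 251), (np.float64(0.2), 251), (np.float64(0.3), 250), (np.float64(0.4), 244), (np.float64(0.5), 200), (np.float64(0.6), 150), (np.float64(0.7), 122), (np.float64(0.8), 212), (np.float64(0.9), 230), (np.float64(1.0), 104), (np.float64(1.1), 106), (np.float64(1.2), 107), (np.float64(1.3), 106), (np.float64(1.4), 105), (np.float64(1.5), 105), (np.float64(1.6), 95), (np.float64(1.7), 90), (np.float64(1.8), 90), (np.float64(1.9), 90), (np.float64(2.0), 92), (np.float64(2.1), 93), (np.float64(2.2), 90)]
```

The pawl has left the wheel at light force. Now sweeping it back over the pivot.

Request:
send_rows([
  {"gripper": 1, "linear": [-0.004, 0, 0.008], "delta_rot": [0, 0, 0]},
  {"gripper": 1, "linear": [-0.009, 0, 0.015], "delta_rot": [0, 0, 0]},
  {"gripper": 1, "linear": [-0.016, 0, 0.022], "delta_rot": [0, 0, 0]},
  {"gripper": 1, "linear": [-0.023, 0, 0.027], "delta_rot": [0, 0, 0]},
  {"gripper": 1, "linear": [-0.03, 0, 0.03], "delta_rot": [0, 0, 0]},
  {"gripper": 1, "linear": [-0.036, 0, 0.031], "delta_rot": [0, 0, 0]},
  {"gripper": 1, "linear": [-0.036, 0, 0.031], "delta_rot": [0, 0, 0]},
])

```text
clock: 19.25
position: [0.561, -0.2257, 0.2408]
ee_rot: [0.231, 0.663, 0.675, -0.227]
contact_force: [-0.2, -0.1, -1.7]
width: 0.0144
gripper_force: 98.6
```

```bash
python3 - <<'E'
from m import *
S_,P,M=pose();s=cam('scene')
t=bar_pred(P,M,.115);print(P,S_['contact_force'],'tip',rel(bar_pred(P,M,.141)).round(4),'mid',rel(t).round(4))
print([b for a,b in pawlcheck(s)])
E
```

```text
[ 0.56101476 -0.22568801  0.24075881] [-0.15232242 -0.07837201 -1.71731191] tip [0.0003 0.0198 0.0452] mid [ 0.0003 -0.0007  0.0611]
[104, 103, 99, 96, 97, 100, 105, 107, 131, 138, 105, 107, 105, 106, 109, 111, 115, 117, 121, 126, 128, 132, 134]
```

Request:
send_rows([
  {"gripper": 1, "linear": [-0.005, 0, 0], "delta_rot": [0, 0, 0]},
  {"gripper": 1, "linear": [-0.01, 0, -0.001], "delta_rot": [0, 0, 0]},
  {"gripper": 1, "linear": [-0.015, 0, -0.001], "delta_rot": [0, 0, 0]},
  {"gripper": 1, "linear": [-0.015, 0, -0.001], "delta_rot": [0, 0, 0]},
])

```text
clock: 19.7
position: [0.5463, -0.2257, 0.2393]
ee_rot: [0.231, 0.662, 0.675, -0.227]
contact_force: [0.3, 0.2, -2.4]
width: 0.0147
gripper_force: 98.6
```

```bash
python3 - <<'E'
from m import *
S_,P,M=pose();s=cam('scene');t=cam('top')
print(P,S_['contact_force'],'mid',rel(bar_pred(P,M,.115)).round(4))
a=s['pixels'][180:260,225:285];cv2.imwrite('pics/s_b.png',a)
# bright blobs around pivot in the scene, predicted nose at 2.15
for f in(1.5,1.8,2.15): print(f,proj(s,[st((.088*np.cos(f),0,.088*np.sin(f)),PV)]).round(1),proj(t,[st((.088*np.cos(f),0,.088*np.sin(f)),PV)]).round(1))
g=s['pixels'].min(2);np.set_printoptions(linewidth=200);print(g[196:250:2,240:276:2])
E
```

```text
[ 0.54634107 -0.22570531  0.23929208] [ 0.2868632  0.169459  -2.3501741] mid [-0.0144 -0.0005  0.0596]
1.5 [[255.7 208.9]] [[394.2 215.5]]
1.8 [[258.5 202.3]] [[394.3 226.4]]
2.15 [[261.7 198.2]] [[393.8 238.5]]
[[101 228  53  53  53  56  55  57  56  56  53  52  52  52  54  53  58  83]
 [122 229  67  57  53  53  53  57  55  57  53  53  54  54  68  86  87 103]
 [118 233  97  52  51  54  51  53  56  76 101 107  80  81  89  84  89  96]
 [103 218 238 196  55  56  55  54  54  75 107 142 127  84  76  75  81  87]
 [210 116 180 216 233 115  55  53  54  76 115 158 120  74  72  74  74  78]
 [240 164  95 101 186 205 110  55  67  96 135 157 111  74  74  77  73  73]
 [196 162  90 102  99 103 107 115  99 101 151 152 108  78  96 115  88  74]
 [166 160  88 104 106  98 102 109 122 128 143 156  96  77  98  94  97  77]
 [166 142  90 105 106 106 106  91 105 132 247 205  89  73  78  85  89  73]
 [166  87  92 104 107 107 104  59  75 125 200 237 163  86  82  75  70  72]
 [164  86  96 103 103 103 103 105  94  97 102 133 203  77  62  75  77  85]
 [157  89 110 112 109 108 105 104 105  97  94 100  95  85  85  
[... 437 characters left out ...]
 85 100  81  78 105 160]
 [ 93 110  85  71  79 122 138 153 139 186 198 138  87 114  81  78 107 163]
 [103 109 103  73  67  69  78 101 105 125 148  92  83  67  79  70 113 191]
 [106 108 103  74  98  68  74 105 100  95  98  91  72  69 127  68 119 219]
 [108 108 106  73 125  70  70 106 105 104 105 105  71  68 126  69 119 240]
 [109 105 101  77 128  69  68 116 106 105 106 105  78  70 128  69 127 142]
 [108 108 102  84 127  69  71 124 103 103 103 104  91  68 130 102 127 130]
 [107 108  73  81 121  68  72 129 105 103 106 105  96  66 128  96 131 119]
 [108 103  70 131 122  68  71 108 107 106 106 106 102  66 131 123 133 134]
 [112  86  75 131 130  69  70  82 108 104 105 107 104  69 123 124 128 155]]
```

The bright pawl column runs up to (261,200) in the scene view, which matches the back stop at 2.15. Now drawing the bar out.

Request:
send_rows([
  {"gripper": 1, "linear": [0.01, 0, 0.004], "delta_rot": [0, 0, 0]},
  {"gripper": 1, "linear": [0.02, 0, 0.008], "delta_rot": [0, 0, 0]},
  {"gripper": 1, "linear": [0.02, -0.012, 0.018], "delta_rot": [0, 0, 0]},
  {"gripper": 1, "linear": [0.02, -0.03, 0.033], "delta_rot": [0, 0, 0]},
  {"gripper": 1, "linear": [0.02, -0.055, 0.053], "delta_rot": [0, 0, 0]},
  {"gripper": 1, "linear": [0.02, -0.08, 0.085], "delta_rot": [0, 0, 0]},
  {"gripper": 1, "linear": [0.02, -0.09, 0.12], "delta_rot": [0, 0, 0]},
  {"gripper": 1, "linear": [0.01, -0.09, 0.15], "delta_rot": [0, 0, 0]},
])

```text
clock: 20.6
position: [0.559, -0.3179, 0.3917]
ee_rot: [0.233, 0.663, 0.675, -0.227]
contact_force: [0.7, 0.5, -1.5]
width: 0.0142
gripper_force: 98.5
```

```bash
python3 - <<'E'
from m import *
S_,P,M=pose();s=cam('scene')
print(P,S_['contact_force'],pawlcheck(s)[-5:],S_['width'])
np.set_printoptions(linewidth=200);print(s['pixels'].min(2)[194:236:3,250:270:2])
E
```

```text
[ 0.55902637 -0.31787821  0.39168214] [ 0.72358235  0.45130112 -1.4796164 ] [(np.float64(1.8), 139), (np.float64(1.9), 139), (np.float64(2.0), 141), (np.float64(2.1), 147), (np.float64(2.2), 147)] 0.014183610058227167
[[ 57  56  55  56  55  53  54  52  54  55]
 [ 55  54  57  56  57  54  57 101 104 108]
 [ 55  57  54  55 102 156 162 120 104  91]
 [ 57  54  56  64 132 164 162 124  78  75]
 [ 61  92 110 109 131 155 158 113  74  75]
 [113 114 112  82 133 148 157 101  80 100]
 [108 112  59  77 128 140 159  91  75  82]
 [106 106  87  70 137 135 159  86  84  88]
 [109 108 106 107 127 129 156  90  88  87]
 [106 107 108 107 121 133 156 107  96  70]
 [109 107 108 109 117 135 164 106  74  71]
 [150 106 105 106 110 139 161 103  74  68]
 [244 246 245 197 238 244 194  91 107  83]
 [ 85  89 105 123 170 191 101  87  91  82]]
```

Request:
send_rows([
  {"gripper": 1, "linear": [0, 0, 0.03], "delta_rot": [0.1, 0.002, 0]},
  {"gripper": 1, "linear": [-0.005, 0.02, 0.04], "delta_rot": [0.22, 0.0044, 0]},
  {"gripper": 1, "linear": [-0.01, 0.045, 0.04], "delta_rot": [0.34, 0.007, 0]},
  {"gripper": 1, "linear": [-0.015, 0.075, 0.04], "delta_rot": [0.46, 0.009, 0]},
  {"gripper": 1, "linear": [-0.03, 0.11, 0.04], "delta_rot": [0.57, 0.0115, 0]},
  {"gripper": 1, "linear": [-0.045, 0.15, 0.04], "delta_rot": [0.66, 0.013, 0]},
  {"gripper": 1, "linear": [-0.06, 0.19, 0.04], "delta_rot": [0.66, 0.013, 0]},
  {"gripper": 1, "linear": [-0.075, 0.23, 0.04], "delta_rot": [0.66, 0.013, 0]},
])

```text
clock: 21.45
position: [0.4828, -0.0862, 0.4293]
ee_rot: [0.001, 0.701, 0.713, -0.0]
contact_force: [1.1, 0.7, -1.4]
width: 0.0147
gripper_force: 98.6
```

Request:
send_rows([
  {"gripper": 1, "linear": [-0.015, 0.045, 0], "delta_rot": [0, 0, 0]},
  {"gripper": 1, "linear": [-0.03, 0.09, 0], "delta_rot": [0, 0, 0]},
  {"gripper": 1, "linear": [-0.045, 0.135, 0], "delta_rot": [0, 0, 0]},
  {"gripper": 1, "linear": [-0.055, 0.18, 0], "delta_rot": [0, 0, 0]},
  {"gripper": 1, "linear": [-0.065, 0.225, 0], "delta_rot": [0, 0, 0]},
  {"gripper": 1, "linear": [-0.066, 0.27, -0.01], "delta_rot": [0, 0, 0]},
  {"gripper": 1, "linear": [-0.066, 0.315, -0.03], "delta_rot": [0, 0, 0]},
  {"gripper": 1, "linear": [-0.066, 0.35, -0.06], "delta_rot": [0, 0, 0]},
])

```text
clock: 22.25
position: [0.4178, 0.2673, 0.3707]
ee_rot: [0.002, 0.7, 0.714, 0.003]
contact_force: [0.6, 0.1, -1.6]
width: 0.0148
gripper_force: 98.5
```

```bash
python3 - <<'E'
from m import *
S_,P,M=pose();print(P,M.round(3),S_['contact_force'],S_['width'])
E
```

```text
[0.41781029 0.26728087 0.37068242] [[-0.021  1.     0.006]
 [ 1.     0.021  0.002]
 [ 0.001  0.006 -1.   ]] [ 0.6116655   0.05730877 -1.55618288] 0.014808626739503476
```

Request:
send_rows([
  {"gripper": 1, "linear": [0, 0.02, -0.04], "delta_rot": [0, 0, 0]},
  {"gripper": 1, "linear": [0, 0.04, -0.085], "delta_rot": [0, 0, 0]},
  {"gripper": 1, "linear": [0, 0.05, -0.13], "delta_rot": [0, 0, 0]},
  {"gripper": 1, "linear": [0, 0.05, -0.175], "delta_rot": [0, 0, 0]},
  {"gripper": 1, "linear": [0, 0.05, -0.22], "delta_rot": [0, 0, 0]},
  {"gripper": 1, "linear": [0, 0.05, -0.265], "delta_rot": [0, 0, 0]},
  {"gripper": 1, "linear": [0, 0.05, -0.3], "delta_rot": [0, 0, 0]},
  {"gripper": 1, "linear": [0, 0.05, -0.33], "delta_rot": [0, 0, 0]},
])

```text
clock: 23.05
position: [0.4168, 0.3142, 0.0375]
ee_rot: [0.001, 0.7, 0.714, -0.0]
contact_force: [0.5, 0.4, -2.1]
width: 0.0147
gripper_force: 98.5
```

Request:
send_rows([
  {"gripper": 1, "linear": [0, 0, -0.015], "delta_rot": [0, 0, 0]},
  {"gripper": 1, "linear": [0, 0, -0.027], "delta_rot": [0, 0, 0]},
  {"gripper": 1, "linear": [0, 0, -0.037], "delta_rot": [0, 0, 0]},
  {"gripper": 1, "linear": [0, 0, -0.044], "delta_rot": [0, 0, 0]},
  {"gripper": 1, "linear": [0, 0, -0.048], "delta_rot": [0, 0, 0]},
  {"gripper": 1, "linear": [0, 0, -0.048], "delta_rot": [0, 0, 0]},
])

```text
clock: 23.65
position: [0.4165, 0.3143, -0.0085]
ee_rot: [0.0, 0.7, 0.714, 0.0]
contact_force: [-0.5, -1.4, -1.7]
width: 0.0148
gripper_force: 98.5
```

Request:
send_rows([
  {"gripper": 1, "linear": [0.001, 0.002, -0.003], "delta_rot": [0, 0, 0]},
  {"gripper": 1, "linear": [0.001, 0.003, -0.006], "delta_rot": [0, 0, 0]},
  {"gripper": 1, "linear": [0.001, 0.003, -0.008], "delta_rot": [0, 0, 0]},
  {"gripper": 1, "linear": [0.001, 0.003, -0.0095], "delta_rot": [0, 0, 0]},
  {"gripper": 1, "linear": [0.001, 0.003, -0.0095], "delta_rot": [0, 0, 0]},
])

```text
clock: 24.15
position: [0.4172, 0.3172, -0.0181]
ee_rot: [0.0, 0.7, 0.714, 0.0]
contact_force: [0.1, -0.7, -1.6]
width: 0.0146
gripper_force: 98.5
```

Request:
send_rows([
  {"gripper": 1, "linear": [0, 0, -0.001], "delta_rot": [0, 0, 0]},
  {"gripper": 1, "linear": [0, 0, -0.002], "delta_rot": [0, 0, 0]},
  {"gripper": 1, "linear": [0, 0, -0.002], "delta_rot": [0, 0, 0]},
])

```text
clock: 24.45
position: [0.4174, 0.3172, -0.0184]
ee_rot: [0.0, 0.7, 0.714, 0.0]
contact_force: [-2.4, -1.7, 10.2]
width: 0.0145
gripper_force: 100.1
```

Request:
send_rows([
  {"gripper": 1, "linear": [0, 0, 0.001], "delta_rot": [0, 0, 0]},
  {"gripper": 0.4, "linear": [0, 0, 0.001], "delta_rot": [0, 0, 0]},
  {"gripper": 0.1, "linear": [0, 0, 0.001], "delta_rot": [0, 0, 0]},
  {"gripper": 0, "linear": [0, 0, 0.001], "delta_rot": [0, 0, 0]},
  {"gripper": 0, "linear": [0, 0, 0.001], "delta_rot": [0, 0, 0]},
  {"gripper": 0, "linear": [0, 0, 0.015], "delta_rot": [0, 0, 0]},
  {"gripper": 0, "linear": [0, 0, 0.05], "delta_rot": [0, 0, 0]},
  {"gripper": 0, "linear": [0, 0, 0.095], "delta_rot": [0, 0, 0]},
], newtons=60)

```text
clock: 25.25
position: [0.4157, 0.3163, 0.0742]
ee_rot: [-0.001, 0.7, 0.714, -0.002]
contact_force: [1.1, 0.5, 0.9]
width: 0.0429
gripper_force: 0.0
```

Request:
send_rows([
  {"gripper": 0, "linear": [0, 0, 0.05], "delta_rot": [0, 0, 0]},
  {"gripper": 0, "linear": [0, -0.02, 0.1], "delta_rot": [0, 0, 0]},
  {"gripper": 0, "linear": [0, -0.05, 0.14], "delta_rot": [0, 0, 0]},
  {"gripper": 0, "linear": [0.01, -0.09, 0.18], "delta_rot": [0.001, -0.06, 0]},
  {"gripper": 0, "linear": [0.02, -0.13, 0.21], "delta_rot": [0.002, -0.12, 0]},
  {"gripper": 0, "linear": [0.03, -0.17, 0.22], "delta_rot": [0.004, -0.2, 0]},
  {"gripper": 0, "linear": [0.04, -0.21, 0.22], "delta_rot": [0.005, -0.28, 0]},
  {"gripper": 0, "linear": [0.05, -0.25, 0.22], "delta_rot": [0.007, -0.35, 0]},
])

```text
clock: 26.05
position: [0.4676, 0.0658, 0.2965]
ee_rot: [0.124, 0.689, 0.703, 0.126]
contact_force: [-0.0, 0.3, -0.1]
width: 0.0425
gripper_force: 0.0
```

```bash
python3 - <<'E'
from m import *
S_,P,M=pose();s=cam('scene');t=cam('top');print(P,M.round(3),S_['contact_force'])
print(rod(s,(425,480,238,262),130),rod(t,(174,225,266,286),150))
for u in(313,366): print(u,t['pixels'][222:245,u].min(1))
E
```

```text
[0.4675884  0.06579369 0.2964698 ] [[-0.02   0.937  0.349]
 [ 1.     0.019  0.006]
 [-0.001  0.349 -0.937]] [-0.00645387  0.33800086 -0.14750265]
[(np.int32(128), array([436.5, 247. ]), array([471.5, 251.5]))] [(np.int32(122), array([178.6, 276.1]), array([213.4, 275.4]))]
313 [170 169 169 168 170 168 170 158 166 194 222 228 221 207 162  56 125 228
 225 220 224 226 228]
366 [196 195 193 199 202 202 209 146 181 234 250 255 249 226 112  69 228 227
 224 224 223 220 220]
```

The bar is back on the mat in its original place. Re-gripping the cradle handle.

Request:
send_rows([
  {"gripper": 0, "linear": [0.01, -0.02, 0.02], "delta_rot": [0, 0, 0]},
  {"gripper": 0, "linear": [0.022, -0.04, 0.02], "delta_rot": [0, 0, 0]},
  {"gripper": 0, "linear": [0.035, -0.05, 0], "delta_rot": [0, 0, 0]},
  {"gripper": 0, "linear": [0.042, -0.05, -0.022], "delta_rot": [0, 0, 0]},
  {"gripper": 0, "linear": [0.05, -0.05, -0.044], "delta_rot": [0, 0, 0]},
  {"gripper": 0, "linear": [0.058, -0.05, -0.066], "delta_rot": [0, 0, 0]},
  {"gripper": 0, "linear": [0.066, -0.05, -0.087], "delta_rot": [0, 0, 0]},
  {"gripper": 0, "linear": [0.066, -0.05, -0.087], "delta_rot": [0, 0, 0]},
])

```text
clock: 26.95
position: [0.5317, 0.0185, 0.2043]
ee_rot: [0.119, 0.69, 0.704, 0.123]
contact_force: [0.1, -0.3, 0.8]
width: 0.0424
gripper_force: 0.0
```

Request:
send_rows([
  {"gripper": 1, "linear": [0, 0, 0], "delta_rot": [0, 0, 0]},
  {"gripper": 1, "linear": [0, 0, 0], "delta_rot": [0, 0, 0]},
  {"gripper": 1, "linear": [0, 0, 0], "delta_rot": [0, 0, 0]},
  {"gripper": 1, "linear": [0, 0, 0], "delta_rot": [0, 0, 0]},
  {"gripper": 1, "linear": [0, 0, 0], "delta_rot": [0, 0, 0]},
])

```text
clock: 27.45
position: [0.5345, 0.0176, 0.2097]
ee_rot: [0.123, 0.689, 0.703, 0.126]
contact_force: [2.3, 3.6, 3.3]
width: 0.014
gripper_force: 59.1
```

Lowering gently along the arc.

Request:
send_rows([
  {"gripper": 1, "linear": [-0.004, 0, -0.004], "delta_rot": [0, 0, 0]},
  {"gripper": 1, "linear": [-0.009, 0, -0.009], "delta_rot": [0, 0, 0]},
  {"gripper": 1, "linear": [-0.014, 0, -0.0143], "delta_rot": [0, 0, 0]},
  {"gripper": 1, "linear": [-0.0187, 0, -0.0196], "delta_rot": [0, 0, 0]},
  {"gripper": 1, "linear": [-0.023, 0, -0.0248], "delta_rot": [0, 0, 0]},
  {"gripper": 1, "linear": [-0.027, -0.001, -0.03], "delta_rot": [0, 0, 0]},
  {"gripper": 1, "linear": [-0.031, -0.001, -0.0355], "delta_rot": [0, 0, 0]},
  {"gripper": 1, "linear": [-0.0342, -0.001, -0.0401], "delta_rot": [0, 0, 0]},
])

```text
clock: 28.25
position: [0.5002, 0.0167, 0.1688]
ee_rot: [0.123, 0.69, 0.702, 0.126]
contact_force: [1.6, 4.7, 5.6]
width: 0.0138
gripper_force: 60.9
```

Request:
send_rows([
  {"gripper": 1, "linear": [-0.0043, 0, -0.0066], "delta_rot": [0, 0, 0]},
  {"gripper": 1, "linear": [-0.0084, 0, -0.0134], "delta_rot": [0, 0, 0]},
  {"gripper": 1, "linear": [-0.0121, 0, -0.0203], "delta_rot": [0, 0, 0]},
  {"gripper": 1, "linear": [-0.0157, 0, -0.0273], "delta_rot": [0, 0, 0]},
  {"gripper": 1, "linear": [-0.019, 0, -0.0345], "delta_rot": [0, 0, 0]},
  {"gripper": 1, "linear": [-0.0221, 0, -0.0417], "delta_rot": [0, 0, 0]},
  {"gripper": 1, "linear": [-0.0249, -0.001, -0.0491], "delta_rot": [0, 0, 0]},
  {"gripper": 1, "linear": [-0.0274, -0.001, -0.0566], "delta_rot": [0, 0, 0]},
])

```text
clock: 29.05
position: [0.4712, 0.0157, 0.1106]
ee_rot: [0.121, 0.69, 0.703, 0.125]
contact_force: [4.5, 4.3, 1.7]
width: 0.0136
gripper_force: 58.9
```

Request:
send_rows([
  {"gripper": 1, "linear": [-0.0025, 0, -0.0086], "delta_rot": [0, 0, 0]},
  {"gripper": 1, "linear": [-0.0045, 0, -0.0162], "delta_rot": [0, 0, 0]},
  {"gripper": 1, "linear": [-0.0062, 0, -0.0239], "delta_rot": [0, 0, 0]},
  {"gripper": 1, "linear": [-0.0076, 0, -0.0316], "delta_rot": [0, 0, 0]},
  {"gripper": 1, "linear": [-0.0088, 0, -0.0394], "delta_rot": [0, 0, 0]},
  {"gripper": 1, "linear": [-0.0096, 0, -0.0461], "delta_rot": [0, 0, 0]},
  {"gripper": 1, "linear": [-0.0102, 0, -0.0515], "delta_rot": [0, 0, 0]},
  {"gripper": 1, "linear": [-0.0104, 0, -0.055], "delta_rot": [0, 0, 0]},
])

```text
clock: 29.85
position: [0.4612, 0.0155, 0.0556]
ee_rot: [0.122, 0.69, 0.703, 0.125]
contact_force: [2.1, 5.5, 4.4]
width: 0.0132
gripper_force: 59.0
```

Request:
send_rows([
  {"gripper": 1, "linear": [0, 0, -0.003], "delta_rot": [0, 0, 0]},
  {"gripper": 1, "linear": [-0.0003, 0, -0.005], "delta_rot": [0, 0, 0]},
  {"gripper": 1, "linear": [-0.0003, 0, -0.007], "delta_rot": [0, 0, 0]},
  {"gripper": 1, "linear": [-0.0004, 0, -0.0085], "delta_rot": [0, 0, 0]},
  {"gripper": 1, "linear": [-0.0004, 0, -0.01], "delta_rot": [0, 0, 0]},
  {"gripper": 1, "linear": [-0.0004, 0, -0.01], "delta_rot": [0, 0, 0]},
])

```text
clock: 30.45
position: [0.4609, 0.0155, 0.0471]
ee_rot: [0.122, 0.689, 0.703, 0.125]
contact_force: [-5.0, 5.6, 17.4]
width: 0.0136
gripper_force: 60.6
```

Request:
send_rows([
  {"gripper": 1, "linear": [0, 0, -0.001], "delta_rot": [0, 0, 0]},
  {"gripper": 1, "linear": [0, 0, -0.002], "delta_rot": [0, 0, 0]},
  {"gripper": 1, "linear": [0, 0, -0.002], "delta_rot": [0, 0, 0]},
])

```text
clock: 30.75
position: [0.4611, 0.0154, 0.0464]
ee_rot: [0.123, 0.689, 0.703, 0.125]
contact_force: [-11.2, 3.3, 35.9]
width: 0.0137
gripper_force: 63.6
```

Rigid contact at about 0 tilt, so the cradle is on its stops. I'll unload, open and back off.

Request:
send_rows([
  {"gripper": 1, "linear": [0.0005, 0, 0.0015], "delta_rot": [0, 0, 0]},
  {"gripper": 1, "linear": [0.0005, 0, 0.0018], "delta_rot": [0, 0, 0]},
  {"gripper": 0.4, "linear": [0.0005, 0, 0.0018], "delta_rot": [0, 0, 0]},
  {"gripper": 0.1, "linear": [0.0005, 0, 0.0018], "delta_rot": [0, 0, 0]},
  {"gripper": 0.1, "linear": [0.0005, 0, 0.0018], "delta_rot": [0, 0, 0]},
  {"gripper": 0.1, "linear": [-0.006, 0, 0.018], "delta_rot": [0, 0, 0]},
  {"gripper": 0.1, "linear": [-0.018, 0, 0.05], "delta_rot": [0, 0, 0]},
  {"gripper": 0.1, "linear": [-0.034, 0, 0.095], "delta_rot": [0, 0, 0]},
])

```text
clock: 31.55
position: [0.4239, 0.0154, 0.1372]
ee_rot: [0.119, 0.69, 0.703, 0.122]
contact_force: [0.9, 0.2, -0.6]
width: 0.0387
gripper_force: 0.0
```

Request:
send_rows([
  {"gripper": 0, "linear": [-0.03, 0.03, 0.03], "delta_rot": [0, 0.05, 0]},
  {"gripper": 0, "linear": [-0.04, 0.07, 0.07], "delta_rot": [0, 0.1, 0]},
  {"gripper": 0, "linear": [-0.05, 0.11, 0.1], "delta_rot": [0, 0.15, 0]},
  {"gripper": 0, "linear": [-0.06, 0.15, 0.13], "delta_rot": [0, 0.2, 0]},
  {"gripper": 0, "linear": [-0.07, 0.19, 0.15], "delta_rot": [0, 0.25, 0]},
  {"gripper": 0, "linear": [-0.08, 0.23, 0.15], "delta_rot": [0, 0.3, 0]},
  {"gripper": 0, "linear": [-0.08, 0.27, 0.15], "delta_rot": [0, 0.35, 0]},
  {"gripper": 0, "linear": [-0.08, 0.28, 0.15], "delta_rot": [0, 0.35, 0]},
])

```text
clock: 32.35
position: [0.3476, 0.2985, 0.2878]
ee_rot: [-0.003, 0.7, 0.714, 0.002]
contact_force: [0.4, -0.9, -0.5]
width: 0.0427
gripper_force: 0.0
```

```bash
python3 - <<'E'
from m import *
S_,P,M=pose();s=cam('scene');t=cam('top');print(P,S_['contact_force'])
for a in(0,.03,.06): 
    h=[st((-.225*np.cos(a),y,.225*np.sin(a))) for y in(.06,-.045)]
    print(a,proj(s,h).round(1).tolist(),proj(t,h).round(1).tolist())
q=proj(s,[st((-.225,y,0)) for y in(.0,-.04)]).round().astype(int)
for u,v in q: print(u,v-12,s['pixels'][v-12:v+12,u].min(1))
np.set_printoptions(linewidth=200);print(s['pixels'].min(2)[194:236:3,250:270:2])
E
```

```text
[0.34756702 0.2985217  0.28777833] [ 0.40818983 -0.92381881 -0.47912812]
0 [[337.5, 223.0], [300.8, 218.5]] [[316.2, 266.0], [356.0, 265.7]]
0.03 [[337.5, 221.4], [300.6, 216.9]] [[316.2, 265.9], [356.2, 265.6]]
0.06 [[337.5, 219.8], [300.5, 215.3]] [[316.2, 265.7], [356.3, 265.4]]
316 208 [108 110 110 112 111 111 109 108 110 109 115 146 153 131 110 101 102 108
 108 108  84  55  54  54]
302 207 [108 110 110 112 110 111 111 113 110 111 144 158 138 113 101 100 107 113
  83  57  56  55  52  55]
[[ 54  57  55  55  55  52  55  52  52  52]
 [ 54  54  55  57  56  51  53  51  51  52]
 [ 52  56  50  56 100 156 154  80  73  78]
 [ 55  56  56  57  99 162 160 123  77  72]
 [ 54  54  54  62 120 152 156 112  74  75]
 [ 55  56  54  78 132 145 154  98  79  97]
 [106 103  61  76 127 139 154  88  74  80]
 [105 104  81  45 133 133 156  83  83  87]
 [108 106 105  55 125 126 155  85  85  88]
 [104 104 107 105 120 130 154 174 156 107]
 [106 105 108 106 114 136 160  71  81 119]
 [147 104 105 104 108 137 158  55  99 129]
 [242 245 244 194 237 243 191  76 112 129]
 [ 81  88 106 122 166 188 101  91 123 131]]
```

```bash
python3 -c "
from rig import sign_off; print(sign_off())"
```

```text
the job is handed in; nothing more can be done
None
```

The job is handed in: the cradle is down on its stops, the pawl is thrown back on its stop, the bar is back on its mat, and the arm is clear. It took about 32 s. The wrist force I read peaked near 36 N, when the cradle seated.

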